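# Lay the tall sugar carton into the low pull-out

## Robot

A 7-joint arm with a two-finger parallel gripper is mounted at the origin on the work surface. World frame = base frame: x ahead of the robot, y to its left, z up, the work surface at z = 0. Lengths are in m, angles in degrees, forces in N, time in s.
With the tool pointing down it reaches from about 0.425 to 0.875 m from the base axis. Payload 4.7 kg.
Tool frame: the origin (TCP) lies at the very end of the fingers, on their centre line; the grasp point (between the pads) lies 19 mm behind it (env.grip_point_offset is the distance from the TCP to the grasp point, in m); z points along the fingers, y is the line along which they close (so a half turn about z gives the same grasp; the last joint's range is limited). The gripper opens to 87 mm and grips with 3 to 60 N. Pads are 19 mm wide; open, the fingers measure 117 mm over their backs; the gripper's body (75 mm by 190 mm) begins 51 mm behind the grasp point.
Start: joints at [68.761, 18.392, -4.016, 83.108, 1.295, 78.541, -3.26], TCP at [0.244, -0.602, 0.223] pointing down, gripper open.
Joint ranges: [-163.93, 163.93], [-17.29, 119.83], [-79.2, 71.16], [3.27, 140.29], [-89.18, 269.18], [5.43, 117.66], [-154.24, 154.24]. Speed limits (degrees/s): [147.25, 147.25, 180, 180, 180, 180, 180].

## Interface

Orientations are given as [roll, pitch, yaw] about the fixed x, y, z axes, in that order (R = Rz(yaw) Ry(pitch) Rx(roll)).
In Python, from cell import env gives the robot as it stands.
- The arm moves only by the tool jog_arm, never from a script. Its argument "motion" is a list of rows, each an object of numbers: "x", "y", "z": the shift along the tool's x, y, z in cm; "ax", "ay", "az": the turn, a rotation vector about the tool's x, y, z in degrees. In form: [{"x": .., "y": .., "z": .., "ax": .., "ay": .., "az": ..}, ...]. A call has exactly 5 rows; each row shifts and turns the commanded pose from where the row before left it, along the tool's axes as they then stand; what a row does not reach is not made up. A row lasts 1/10 s, in which the tool goes at most 50 mm and 8.59 degrees, less where a joint would pass 70% of its speed; a pose out of reach is approached as far as the arm can. A call is refused whole if a number of a shift passes 5 or a number of a turn 8.59, either way. A call with a gripper value outside its range is refused whole. "claw" is the gripper command: -1 is shut, 1 is fully open, values between are in proportion, set as the call begins (left out, the last holds). The fingers move at their own pace and stop on an object; "squeeze" is the grip in N (left out, the last holds). Time passes only in rows, so rows that do not move let the fingers close, or fill a call up. It gives the time, the measured TCP pose, the force, the opening and the grip force at its end, in the units of the state.
- env.get_obs(): the state, without advancing time (a new reading comes with each control period).
- env.read_camera(name): name is "side" or "top" or "wrist"; returns the picture (400x640x3 uint8, red, green, blue); there is no depth.
- env.camera_params(name): a dict with "fx", "fy", "cx", "cy" (pixels), "extrinsics" (4x4, takes a point from world to camera coordinates). Camera axes: x right, y up, looking along -z (the intrinsics and any distortion apply to the point x, -y, -z); pixel columns grow to the right and rows downward; lengths in m; the calibration is good to about 2 mm. A picture is of the moment at which its call begins: read the wrist's pose just before it. camera_params takes no time and is no camera call; for the wrist camera it gives the pose at the moment of the call.
- env.sign_off(): hands the job in; it is judged then, once.
The state is a dict: "time_s": time; "qpos": joint angles; "joint_velocities": joint speeds; "effort": joint torques, N m; "tool_pos": TCP position; "tool_rot": TCP orientation; "force": force on the tool from outside, world axes, zero at the start; "wrist_torque": the same for the moment, N m; "grip_width": finger opening in m; "grasp_force": force on a finger pad.
Only numpy, scipy, OpenCV 4.12 (cv2) and the standard library are available. Lean on these libraries where they do the work, as an engineer would, in place of code of your own. Each camera call takes 0.05 s, during which the arm holds its last target. There are 200 camera calls.

## Task

The tall blue carton of sugar cubes will not fit standing into the low oak unit, so lay it on the board of the pulled-out shelf: slide it up square to the board's side edge, push it over at the top so that it tips against that edge, and let it down gently on its broad face - do not let it drop, and do not squeeze or shove hard, the thin card crushes. Then push it along the board by its base until its top end presses against the brass-capped rail on the far side, and push the shelf fully home under the unit without banging it. Leave everything else where it is.

Things in the scene. Friction and masses are not known exactly. Their poses are not given: they have to be found in the camera images.
- carton: loose blue-white carton of sugar cubes, 115 (x) x 55 (y) x 185 (z) mm, 0.56-0.84 kg, standing right of the pull-out board. Origin: centre of its underside, z to its top; the +y broad face looks at the board's edge, 15-40 mm off, turned up to 9 deg. Friction roughly 0.6. Thin card: over 18 N from the fingers crushes it; turning faster than 6 rad/s (a free fall-over) breaks the cubes
- carton_top (a point): centre of the carton's top end, 185 mm above its origin
- larder_unit: fixed low oak unit, front facing the robot. Origin: foot of its front, middle of the pull-out bay; x into the unit, y left along its front, z up. The bay is 232 mm wide and clear up to 90 mm above the worktop (top board 90-105 mm); the unit is 240 mm deep, from y = -131 to +370 mm, two bottle cubbies left of the bay
- pullout (a joint): how far the pull-out shelf stands open, m: 0 fully home, 0.185 fully out; it slides along the unit's -x with about 3 N of friction and stays where it is left
- pullout_edge (a point): on the pull-out board, moving with it: middle of the upper arris of its free right (-y) edge, the stop for the carton; no rail here. Axes as the unit's. Board top 20 mm above the worktop, underside 2 mm, 215 mm wide (y). The point is 85 mm behind the front panel's inner face; fully open, 185 mm of board lies free between panel and unit
- pullout_front (a point): middle of the outer face of the pull-out's front panel (15 mm thick, 226 mm wide, from 2 to 34 mm above the worktop, so it stands 14 mm above the board), at 20 mm height; axes as the unit's. Push here, along the unit's +x
- rail (a point): low gallery rail on the board's far (+y, left) side, oak with a brass cap, 190 mm long (x), 13 mm thick, 23 mm above the board; moves with the shelf. Origin: middle of its inner face, level with the board's top, 202 mm from the board's free edge. Axes as the unit's; the inner face looks along -y
- preserve_jar: bystander: preserve jar with copper lid on top of the unit, 72 mm across, 100 high; origin under its centre
- bean_tin: bystander: green tin on top of the unit, 74 mm across, 108 high; origin under its centre
- mug: bystander: white mug on top of the unit above the bay, 76 mm across, 85 high; origin under its centre
- tomato_tin: bystander: red tin on the worktop right of the unit, 74 mm across, 108 high; origin under its centre
- spice_jar: bystander: small orange spice jar on the worktop left of the pull-out, 48 mm across, 85 high; origin under its centre
- oil_bottle: bystander: oil bottle on the worktop left of the unit, 64 mm across, 200 high; origin under its centre
- bowl: bystander: blue bowl on the worktop at the left, 140 mm across, 60 high; origin under its centre

How it is judged (in metres and radians):
On the way, in this order (a step that is already met when the one before it is completed fails the run):
1. the carton lies on its broad face on the board, its top towards the rail, while the shelf is still out (angle between carton's own z axis and vertical above 1.48 rad and angle between carton's own y axis and vertical above 2.9 rad and angle between the z axis of carton and the y axis of rail, either way round below 0.2 rad and y of carton_top in the frame of rail below 0.003 m and y of carton in the frame of rail between -0.3 and -0.18 m and angular speed of carton below 0.3 rad/s and value of joint pullout above 0.14 m), for 0.2 s.
2. the carton's top end is pressed squarely against the rail, clear of the free edge, while the shelf is still out (contact force between carton and rail_bar above 1 N and y of carton_top in the frame of rail above -0.004 m and angle between the z axis of carton and the y axis of rail, either way round below 0.07 rad and angle between carton's own z axis and vertical above 1.53 rad and value of joint pullout above 0.14 m), for 0.1 s.
At the end, for the whole second after the job is handed in: The pull-out is fully home (within 4 mm), the carton at rest on its broad face (+y face down) on the board inside it, within 2.5 degrees of flat, square to the rail within 5 degrees and its top end within 6 mm of the rail (value of joint pullout below 0.004 m and angle between carton's own z axis and vertical above 1.53 rad and angle between carton's own y axis and vertical above 2.9 rad and angle between the z axis of carton and the y axis of rail, either way round below 0.09 rad and y of carton_top in the frame of rail above -0.006 m and z of carton_top in the frame of rail between 0.015 and 0.04 m and linear speed of carton below 0.02 m/s); the robot touches nothing.
It fails at once if the carton is crushed: the fingers press on it with more than 18 N (contact force between the arm and carton above 18 N).
It fails at once if the carton is let fall: it turns faster than 6 rad/s (angular speed of carton above 6 rad/s).
It fails at once if the shelf or unit is banged or shoved with more than 22 N (contact force between the arm and larder_unit above 22 N).
It fails at once if a bystander is moved by more than 15 mm (distance of any of preserve_jar, bean_tin, mug, tomato_tin, spice_jar, oil_bottle, bowl from where it was at the start of the episode above 0.015 m).
It also fails if it takes over 72 s, if anything falls off the work surface, if the arm or the gripper's body presses on something with over 40 N, if the wrist force passes 120 N, or if a joint passes its speed limit or range.

## Working session

There is one attempt and no reset: what is moved stays moved. The work goes in short steps, Python scripts to look and compute and a tool call to move; the robot and the scene stay as the last step left them, time stands still between calls to the robot, and variables do not carry over. Pictures are saved under pics/ and viewed, at most 10 in all, crops included, and the job is handed in when it is done.

Besides the shell and the picture viewer there is one more tool, called after ">>>" by a JSON object that holds its "api" and its "payload", one argument or row to a line. jog_arm: Moves the arm, as the interface text tells. Its arguments: {"type":"object","properties":{"motion":{"type":"array"},"claw":{"type":"number"},"squeeze":{"type":"number"}},"required":["motion"]}

```bash
ls; mkdir -p pics; python3 - <<'E'
from cell import env
import cv2,numpy as np
print(env.get_obs())
for n in ("top","side"):
    p=env.camera_params(n); print(n,{k:(np.round(v,4).tolist() if hasattr(v,'tolist') else v) for k,v in p.items()})
    cv2.imwrite(f"pics/{n}0.png",cv2.cvtColor(env.read_camera(n),cv2.COLOR_RGB2BGR))
E
```

```text
pics
{'time_s': 0.0, 'qpos': array([68.76069385, 18.43869338, -4.01420722, 83.17402451,  1.29669315,
       78.54224103, -3.25855464]), 'joint_velocities': array([-0.1016495 ,  0.0491987 , -0.10052974, -0.04564811,  0.00639865,
       -0.06352007,  0.02218968]), 'effort': array([ 2.22438493e-04, -4.91286206e+01, -4.03768821e-01, -3.12528920e+01,
       -6.38740626e-02,  4.37890913e-02,  1.86187690e-04]), 'tool_pos': array([ 0.24371089, -0.6019826 ,  0.2214732 ]), 'tool_rot': array([-1.79890374e+02,  7.87734779e-03,  2.20495705e+01]), 'force': array([-0.08809406,  0.05664054,  0.81063696]), 'wrist_torque': array([ 0.01314106, -0.00315821, -0.02132833]), 'grasp_force': 0.0, 'grip_width': 0.086823277351607}
top {'fx': 448.6949035493648, 'fy': 448.6949035493648, 'cx': 311.0721241604168, 'cy': 196.69973422706187, 'extrinsics': [[0.0122, -0.9997, 0.0201, 0.1093], [0.9852, 0.0155, 0.1704, -0.6093], [-0.1707, 0.0178, 0.9852, -1.3902], [0.0, 0.0, 0.0, 1.0]]}
side {'fx': 364.234786249903, 'fy': 364.234786249903, 'cx': 323.5972802202424, 'cy': 208.68806099718603, 'extrinsics': [[-0.9067, -0.4218, -0.0047, 0.6167], [0.2994, -0.6515, 0.6971, -0.1873], [-0.2971, 0.6306, 0.717, -0.9396], [0.0, 0.0, 0.0, 1.0]]}
```

View pics/top0.png

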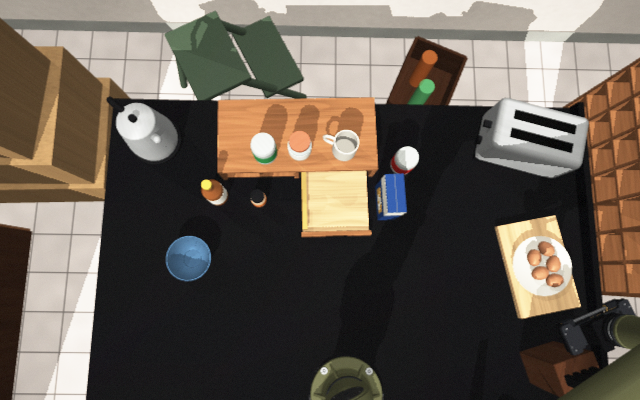

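View pics/side0.png

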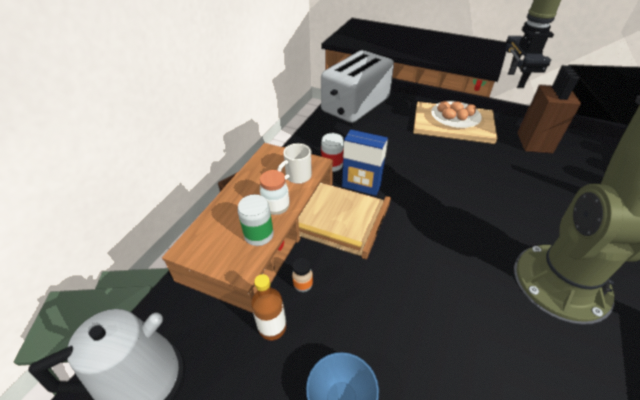

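The top view shows the pulled-out board at about (302-370, 172-235), the carton at (377-407, 174-220), and the tomato tin at (405, 160). I'll enlarge both views to get accurate corners.

```bash
cat > h.py <<'E'
from cell import env
import cv2,numpy as np
def ray(cam,u,v,z):
    p=env.camera_params(cam);E=np.array(p["extrinsics"]);R,t=E[:3,:3],E[:3,3]
    d=R.T@np.array([(u-p["cx"])/p["fx"],-(v-p["cy"])/p["fy"],-1]);c=-R.T@t
    return c+d*(z-c[2])/d[2]
def proj(cam,P):
    p=env.camera_params(cam);E=np.array(p["extrinsics"]);q=E[:3,:3]@np.array(P)+E[:3,3]
    return p["cx"]+p["fx"]*q[0]/-q[2], p["cy"]-p["fy"]*q[1]/-q[2]
def crop(cam,x0,y0,x1,y1,s,name):
    im=cv2.cvtColor(env.read_camera(cam),cv2.COLOR_RGB2BGR)[y0:y1,x0:x1]
    cv2.imwrite("pics/"+name,cv2.resize(im,None,fx=s,fy=s,interpolation=cv2.INTER_CUBIC))
E
python3 - <<'E'
from h import *
crop("top",290,135,430,245,5,"t1.png")
crop("side",280,120,410,260,4.2,"s1.png")
E
```

```text
(no output)
```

View pics/t1.png

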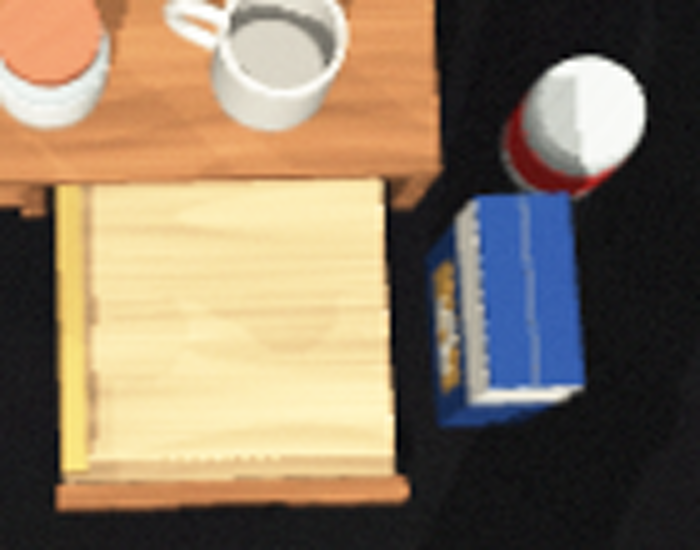

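View pics/s1.png

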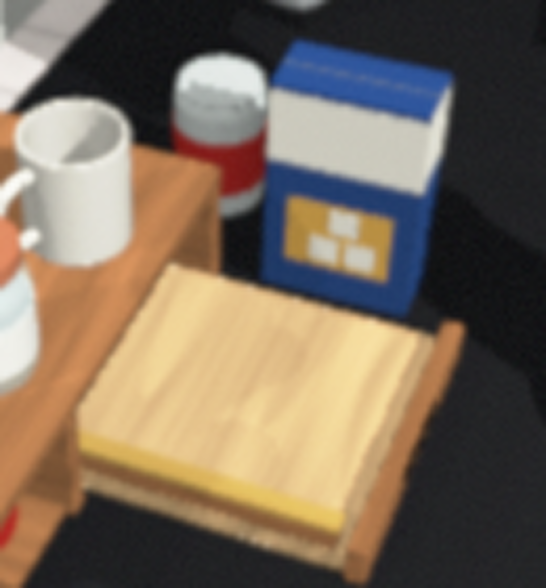

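The crop shows:
- Carton top corners at about (478,197), (570,195), (583,385) and (490,390).
- Board free edge from (385,180) to (395,478).
- Panel top at about (57,488) to (408,480).
- Tin lid centre at about (588,115).

```bash
python3 - <<'E'
from h import *
T=lambda x,y,z:ray("top",290+x/5,135+y/5,z)
S=lambda x,y,z:ray("side",280+x/4.2,120+y/4.2,z)
def pr(n,a): print(n,np.round(a,4))
for n,p in dict(c1=(478,197),c2=(570,195),c3=(583,385),c4=(490,390)).items(): pr(n,T(*p,.185))
for n,p in dict(c_fl=(295,42),c_fr=(453,75),a=(270,85),b=(435,122)).items(): pr("S"+n,S(*p,.185))
pr("carton base S",[S(262,278,0),S(410,312,0)])
for p in [(385,178),(395,478)]: pr("edge",T(*p,.02))
for p in [(180,265),(432,335)]: pr("Sedge",S(*p,.02))
for p in [(57,488),(408,480),(408,497),(57,508)]: pr("panel",T(*p,.034))
for p in [(455,322),(350,560),(465,325)]: pr("Spanel",S(*p,.034))
for p in [(80,187),(88,470),(57,187),(63,470)]: pr("rail",T(*p,.043))
for p in [(440,168),(-10,180)]: pr("unit",T(*p,.105))
pr("tin",T(588,115,.108))
pr("mug",T(290,55,.19))
E
```

```text
c1 [ 0.6546 -0.0985  0.185 ]
c2 [ 0.6568 -0.153   0.185 ]
c3 [ 0.5438 -0.1579  0.185 ]
c4 [ 0.5401 -0.1037  0.185 ]
Sc_fl [ 0.6604 -0.1501  0.185 ]
Sc_fr [ 0.5448 -0.1581  0.185 ]
Sa [ 0.6564 -0.094   0.185 ]
Sb [ 0.539  -0.1009  0.185 ]
carton base S [[ 0.6579 -0.0986 -0.    ]
 [ 0.5401 -0.1103  0.    ]]
edge [ 0.7041 -0.0677  0.02  ]
edge [ 0.5043 -0.0724  0.02  ]
Sedge [ 0.7131 -0.0655  0.02  ]
Sedge [ 0.5124 -0.0729  0.02  ]
panel [0.4934 0.147  0.034 ]
panel [ 0.5018 -0.0787  0.034 ]
panel [ 0.4908 -0.0786  0.034 ]
panel [0.4806 0.1468 0.034 ]
Spanel [ 0.4984 -0.0785  0.034 ]
Spanel [0.4916 0.156  0.034 ]
Spanel [ 0.4908 -0.0785  0.034 ]
rail [0.6893 0.1351 0.043 ]
rail [0.5044 0.1274 0.043 ]
rail [0.689  0.1501 0.043 ]
rail [0.5042 0.1434 0.043 ]
unit [ 0.6911 -0.09    0.105 ]
unit [0.6786 0.1917 0.105 ]
tin [ 0.7262 -0.1833  0.108 ]
mug [0.7378 0.0128 0.19  ]
```

```bash
cat >> h.py <<'E'
from scipy.spatial.transform import Rotation as Ro
PHI=2.2
def pose(yaw_rel,tilt_axis=None,tilt=0):
    """tool-down with yaw rel. to unit, then turned by tilt deg about a unit axis ('x' or 'y')"""
    r=Ro.from_euler('z',PHI+yaw_rel,degrees=True)*Ro.from_euler('x',180,degrees=True)
    if tilt_axis:
        a=Ro.from_euler('z',PHI,degrees=True).apply({'x':[1,0,0],'y':[0,1,0]}[tilt_axis])
        r=Ro.from_rotvec(np.radians(tilt)*a)*r
    return r
def plan(p,r,n,p0=None,r0=None):
    o=env.get_obs(); p0=o["tool_pos"] if p0 is None else np.array(p0)
    r0=Ro.from_euler('xyz',o["tool_rot"],degrees=True) if r0 is None else r0
    w=(r0.inv()*r).as_rotvec()/n; d=(np.array(p)-p0)/n
    for k in range(n):
        rk=r0*Ro.from_rotvec(w*k); s=rk.inv().apply(d)*100; a=np.degrees(w)
        print('{'+','.join(f'"{c}":{v:.2f}' for c,v in zip(("x","y","z","ax","ay","az"),[*s,*a]) if abs(v)>=.005)+'}'+(',' if k%5<4 else ''))
    print("end",p,r.as_matrix()[:,2].round(2))
E
python3 - <<'E'
from h import *
r=pose(90,'x',45); print(r.as_matrix().round(2))
plan([.583,-.26,.15],r,15)
E
```

```text
[[-0.03  1.   -0.03]
 [ 0.71  0.04  0.71]
 [ 0.71  0.   -0.71]]
{"x":2.95,"y":-1.26,"z":0.48,"ax":1.83,"ay":2.61,"az":-4.42},
{"x":3.01,"y":-1.02,"z":0.65,"ax":1.83,"ay":2.61,"az":-4.42},
{"x":3.05,"y":-0.76,"z":0.82,"ax":1.83,"ay":2.61,"az":-4.42},
{"x":3.06,"y":-0.49,"z":0.98,"ax":1.83,"ay":2.61,"az":-4.42},
{"x":3.04,"y":-0.22,"z":1.13,"ax":1.83,"ay":2.61,"az":-4.42}
{"x":2.99,"y":0.05,"z":1.27,"ax":1.83,"ay":2.61,"az":-4.42},
{"x":2.91,"y":0.32,"z":1.40,"ax":1.83,"ay":2.61,"az":-4.42},
{"x":2.81,"y":0.58,"z":1.51,"ax":1.83,"ay":2.61,"az":-4.42},
{"x":2.69,"y":0.85,"z":1.61,"ax":1.83,"ay":2.61,"az":-4.42},
{"x":2.54,"y":1.10,"z":1.70,"ax":1.83,"ay":2.61,"az":-4.42}
{"x":2.36,"y":1.35,"z":1.78,"ax":1.83,"ay":2.61,"az":-4.42},
{"x":2.17,"y":1.58,"z":1.83,"ax":1.83,"ay":2.61,"az":-4.42},
{"x":1.95,"y":1.80,"z":1.87,"ax":1.83,"ay":2.61,"az":-4.42},
{"x":1.72,"y":2.00,"z":1.89,"ax":1.83,"ay":2.61,"az":-4.42},
{"x":1.47,"y":2.18,"z":1.90,"ax":1.83,"ay":2.61,"az":-4.42}
end [0.583, -0.26, 0.15] [-0.03  0.71 -0.71]
```

>>> {"api": "jog_arm", "payload": {
  "motion": [
    {"x": 2.95,"y": -1.26,"z": 0.5,"ax": 1.8,"ay": 2.6,"az": -4.4},
    {"x": 3.0,"y": -1.0,"z": 0.65,"ax": 1.8,"ay": 2.6,"az": -4.4},
    {"x": 3.05,"y": -0.75,"z": 0.8,"ax": 1.8,"ay": 2.6,"az": -4.4},
    {"x": 3.05,"y": -0.5,"z": 1.0,"ax": 1.8,"ay": 2.6,"az": -4.4},
    {"x": 3.05,"y": -0.2,"z": 1.1,"ax": 1.8,"ay": 2.6,"az": -4.4}
  ],
  "claw": 0.27
}}

```text
time_s: 0.7
tool_pos: [0.3577, -0.4883, 0.1984]
tool_rot: [-173.5, -14.5, 43.5]
force: [1.0, -0.7, -0.2]
grip_width: 0.0586
grasp_force: 0.0
```

>>> {"api": "jog_arm", "payload": {
  "motion": [
    {"x": 3.0,"y": 0.05,"z": 1.25,"ax": 1.8,"ay": 2.6,"az": -4.4},
    {"x": 2.9,"y": 0.3,"z": 1.4,"ax": 1.8,"ay": 2.6,"az": -4.4},
    {"x": 2.8,"y": 0.6,"z": 1.5,"ax": 1.8,"ay": 2.6,"az": -4.4},
    {"x": 2.7,"y": 0.85,"z": 1.6,"ax": 1.8,"ay": 2.6,"az": -4.4},
    {"x": 2.55,"y": 1.1,"z": 1.7,"ax": 1.8,"ay": 2.6,"az": -4.4}
  ]
}}

```text
time_s: 1.2
tool_pos: [0.4712, -0.3751, 0.1744]
tool_rot: [-172.9, -30.2, 65.4]
force: [-0.1, 0.9, -0.5]
grip_width: 0.0552
grasp_force: 0.0
```

>>> {"api": "jog_arm", "payload": {
  "motion": [
    {"x": 2.35,"y": 1.35,"z": 1.8,"ax": 1.8,"ay": 2.6,"az": -4.4},
    {"x": 2.15,"y": 1.6,"z": 1.85,"ax": 1.8,"ay": 2.6,"az": -4.4},
    {"x": 1.95,"y": 1.8,"z": 1.85,"ax": 1.8,"ay": 2.6,"az": -4.4},
    {"x": 1.7,"y": 2.0,"z": 1.9,"ax": 1.8,"ay": 2.6,"az": -4.4},
    {"x": 1.5,"y": 2.2,"z": 1.9,"ax": 1.8,"ay": 2.6,"az": -4.4}
  ]
}}

```text
time_s: 1.7
tool_pos: [0.5854, -0.2623, 0.1494]
tool_rot: [179.8, -44.8, 92.0]
force: [0.7, -0.3, 0.1]
grip_width: 0.0553
grasp_force: 0.0
```

```bash
python3 - <<'E'
from h import *
o=env.get_obs(); print(o["time_s"],o["tool_pos"],o["tool_rot"],o["qpos"],o["grip_width"],o["force"])
plan([.583,-.205,.026],pose(90,'x',45),5)
E
```

```text
1.7 [ 0.58538523 -0.26234622  0.14937628] [179.77318691 -44.75241348  92.0111586 ] [ 55.58091861  44.76728316 -27.34057696  68.70900483 -17.65459097
  96.06899528  35.08791966] 0.05526306506009484 [ 0.66446941 -0.2901987   0.05048282]
{"x":-0.92,"y":-0.02,"z":2.56,"ax":0.07,"ay":0.05,"az":-0.03},
{"x":-0.92,"y":-0.01,"z":2.56,"ax":0.07,"ay":0.05,"az":-0.03},
{"x":-0.93,"y":-0.01,"z":2.56,"ax":0.07,"ay":0.05,"az":-0.03},
{"x":-0.93,"y":-0.01,"z":2.56,"ax":0.07,"ay":0.05,"az":-0.03},
{"x":-0.93,"y":-0.01,"z":2.56,"ax":0.07,"ay":0.05,"az":-0.03}
end [0.583, -0.205, 0.026] [-0.03  0.71 -0.71]
```

>>> {"api": "jog_arm", "payload": {
  "motion": [
    {"x": -0.92,"z": 2.56},
    {"x": -0.92,"z": 2.56},
    {"x": -0.92,"z": 2.56},
    {"x": -0.92,"z": 2.56},
    {"x": -0.92,"z": 2.56}
  ]
}}

```text
$.motion[0]: bad value
```

>>> {"api": "jog_arm", "payload": {
  "motion": [
    {"x": 0.7,"z": 0.7},
    {"x": 0.7,"z": 0.7},
    {"x": 0.5,"z": 0.5},
    {"x": 0.2,"z": 0.2},
    {"x": 0.2,"z": 0.2}
  ]
}}

```text
$.motion[0]: bad value
```

>>> {"api": "jog_arm", "payload": {
  "motion": [
    {"x": 0.15,"z": 0.15},
    {"x": 0.15,"z": 0.15},
    {"x": 0.15,"z": 0.15},
    {"x": 0.15,"z": 0.15},
    {"x": 0.15,"z": 0.15}
  ]
}}

```text
$.motion[0]: bad value
```

>>> {"api": "jog_arm", "payload": {
  "motion": [
    {"x": 0.15,"z": 0.15},
    {"x": 0.15,"z": 0.15},
    {"x": 0.15,"z": 0.15},
    {"x": 0.15,"z": 0.15},
    {"x": 0.15,"z": 0.15}
  ]
}}

```text
$.motion[0]: bad value
```

>>> {"api": "jog_arm", "payload": {
  "motion": [
    {"x": -0.92,"y": 0,"z": 2.56,"ax": 0,"ay": 0,"az": 0},
    {"x": -0.92,"y": 0,"z": 2.56,"ax": 0,"ay": 0,"az": 0},
    {"x": -0.92,"y": 0,"z": 2.56,"ax": 0,"ay": 0,"az": 0},
    {"x": -0.92,"y": 0,"z": 2.56,"ax": 0,"ay": 0,"az": 0},
    {"x": -0.92,"y": 0,"z": 2.56,"ax": 0,"ay": 0,"az": 0}
  ]
}}

```text
time_s: 2.2
tool_pos: [0.5832, -0.205, 0.0253]
tool_rot: [179.9, -44.7, 91.8]
force: [0.2, -0.1, -0.1]
grip_width: 0.0552
grasp_force: 0.0
```

>>> {"api": "jog_arm", "payload": {
  "motion": [
    {"x": 0.7,"y": 0,"z": 0.7,"ax": 0,"ay": 0,"az": 0},
    {"x": 0.7,"y": 0,"z": 0.7,"ax": 0,"ay": 0,"az": 0},
    {"x": 0.5,"y": 0,"z": 0.5,"ax": 0,"ay": 0,"az": 0},
    {"x": 0.2,"y": 0,"z": 0.2,"ax": 0,"ay": 0,"az": 0},
    {"x": 0.2,"y": 0,"z": 0.2,"ax": 0,"ay": 0,"az": 0}
  ]
}}

```text
time_s: 2.7
tool_pos: [0.5831, -0.1732, 0.0276]
tool_rot: [179.7, -44.6, 91.9]
force: [0.0, -0.7, -0.3]
grip_width: 0.0555
grasp_force: 0.0
```

>>> {"api": "jog_arm", "payload": {
  "motion": [
    {"x": 0.15,"y": 0,"z": 0.15,"ax": 0,"ay": 0,"az": 0},
    {"x": 0.15,"y": 0,"z": 0.15,"ax": 0,"ay": 0,"az": 0},
    {"x": 0.15,"y": 0,"z": 0.15,"ax": 0,"ay": 0,"az": 0},
    {"x": 0.15,"y": 0,"z": 0.15,"ax": 0,"ay": 0,"az": 0},
    {"x": 0.15,"y": 0,"z": 0.15,"ax": 0,"ay": 0,"az": 0}
  ]
}}

```text
time_s: 3.2
tool_pos: [0.582, -0.1631, 0.0262]
tool_rot: [179.8, -44.6, 91.8]
force: [0.4, -3.4, 1.5]
grip_width: 0.0558
grasp_force: 1.5
```

>>> {"api": "jog_arm", "payload": {
  "motion": [
    {"x": 0.15,"y": 0,"z": 0.15,"ax": 0,"ay": 0,"az": 0},
    {"x": 0.15,"y": 0,"z": 0.15,"ax": 0,"ay": 0,"az": 0},
    {"x": 0.15,"y": 0,"z": 0.15,"ax": 0,"ay": 0,"az": 0},
    {"x": 0.15,"y": 0,"z": 0.15,"ax": 0,"ay": 0,"az": 0},
    {"x": 0.15,"y": 0,"z": 0.15,"ax": 0,"ay": 0,"az": 0}
  ]
}}

```text
time_s: 3.7
tool_pos: [0.5821, -0.1519, 0.0262]
tool_rot: [179.8, -44.6, 91.8]
force: [-0.6, -3.8, 0.3]
grip_width: 0.0555
grasp_force: 2.1
```

>>> {"api": "jog_arm", "payload": {
  "motion": [
    {"x": 0.15,"y": 0,"z": 0.15,"ax": 0,"ay": 0,"az": 0},
    {"x": 0.15,"y": 0,"z": 0.15,"ax": 0,"ay": 0,"az": 0},
    {"x": 0.15,"y": 0,"z": 0.15,"ax": 0,"ay": 0,"az": 0},
    {"x": 0.15,"y": 0,"z": 0.15,"ax": 0,"ay": 0,"az": 0},
    {"x": 0.1,"y": 0,"z": 0.1,"ax": 0,"ay": 0,"az": 0}
  ]
}}

```text
time_s: 4.2
tool_pos: [0.5815, -0.1413, 0.0263]
tool_rot: [179.8, -44.7, 91.9]
force: [-0.3, -4.6, -0.9]
grip_width: 0.0551
grasp_force: 2.1
```

>>> {"api": "jog_arm", "payload": {
  "motion": [
    {"x": 0.08,"y": 0,"z": 0.08,"ax": 0,"ay": 0,"az": 0},
    {"x": 0.08,"y": 0,"z": 0.08,"ax": 0,"ay": 0,"az": 0},
    {"x": 0.08,"y": 0,"z": 0.08,"ax": 0,"ay": 0,"az": 0},
    {"x": 0.08,"y": 0,"z": 0.08,"ax": 0,"ay": 0,"az": 0},
    {"x": 0.08,"y": 0,"z": 0.08,"ax": 0,"ay": 0,"az": 0}
  ]
}}

```text
time_s: 4.7
tool_pos: [0.5814, -0.136, 0.0263]
tool_rot: [179.8, -44.7, 91.9]
force: [0.1, -3.5, -0.8]
grip_width: 0.0552
grasp_force: 2.1
```

>>> {"api": "jog_arm", "payload": {
  "motion": [
    {"x": 0.04,"y": 0,"z": 0.04,"ax": 0,"ay": 0,"az": 0},
    {"x": 0.04,"y": 0,"z": 0.04,"ax": 0,"ay": 0,"az": 0},
    {"x": 0.04,"y": 0,"z": 0.04,"ax": 0,"ay": 0,"az": 0},
    {"x": 0.04,"y": 0,"z": 0.04,"ax": 0,"ay": 0,"az": 0},
    {"x": 0.04,"y": 0,"z": 0.04,"ax": 0,"ay": 0,"az": 0}
  ]
}}

```text
time_s: 5.2
tool_pos: [0.5813, -0.1332, 0.0263]
tool_rot: [179.8, -44.7, 91.9]
force: [-1.0, -3.7, 1.6]
grip_width: 0.0552
grasp_force: 2.1
```

```bash
python3 - <<'E'
from h import *
crop("top",290,135,430,245,5,"t2.png")
E
```

```text
(no output)
```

View pics/t2.png

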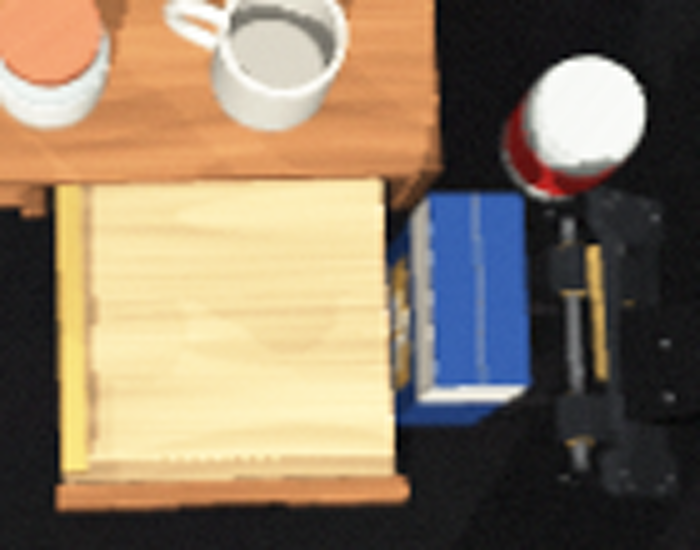

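The carton stands parallel to the board edge, with its near side at x≈390-400 px almost touching. I'll push gently until the force rises.

>>> {"api": "jog_arm", "payload": {
  "motion": [
    {"x": 0.04,"y": 0,"z": 0.04,"ax": 0,"ay": 0,"az": 0},
    {"x": 0.04,"y": 0,"z": 0.04,"ax": 0,"ay": 0,"az": 0},
    {"x": 0.04,"y": 0,"z": 0.04,"ax": 0,"ay": 0,"az": 0},
    {"x": 0.04,"y": 0,"z": 0.04,"ax": 0,"ay": 0,"az": 0},
    {"x": 0.04,"y": 0,"z": 0.04,"ax": 0,"ay": 0,"az": 0}
  ]
}}

```text
time_s: 5.75
tool_pos: [0.5815, -0.1317, 0.0262]
tool_rot: [179.8, -44.6, 91.8]
force: [0.4, -6.6, 2.1]
grip_width: 0.055
grasp_force: 3.8
```

>>> {"api": "jog_arm", "payload": {
  "motion": [
    {"x": 0.04,"y": 0,"z": 0.04,"ax": 0,"ay": 0,"az": 0},
    {"x": 0.04,"y": 0,"z": 0.04,"ax": 0,"ay": 0,"az": 0},
    {"x": 0.04,"y": 0,"z": 0.04,"ax": 0,"ay": 0,"az": 0},
    {"x": 0.02,"y": 0,"z": 0.02,"ax": 0,"ay": 0,"az": 0},
    {"x": 0.02,"y": 0,"z": 0.02,"ax": 0,"ay": 0,"az": 0}
  ]
}}

```text
time_s: 6.25
tool_pos: [0.5816, -0.1314, 0.0262]
tool_rot: [179.7, -44.4, 91.8]
force: [-0.2, -11.4, 2.6]
grip_width: 0.0552
grasp_force: 5.4
```

```bash
python3 - <<'E'
from h import *
o=env.get_obs(); r0=Ro.from_euler('xyz',o["tool_rot"],degrees=True)
p1=o["tool_pos"]+r0.apply([0,0,-.20]); print(p1)
plan([.597,-.097,.235],pose(0),15,p1,r0)
E
```

```text
[ 0.58502386 -0.27136507  0.16907412]
{"x":1.14,"y":0.11,"z":0.50,"ax":-2.29,"ay":-2.33,"az":5.64},
{"x":1.16,"y":-0.02,"z":0.45,"ax":-2.29,"ay":-2.33,"az":5.64},
{"x":1.17,"y":-0.15,"z":0.40,"ax":-2.29,"ay":-2.33,"az":5.64},
{"x":1.16,"y":-0.28,"z":0.35,"ax":-2.29,"ay":-2.33,"az":5.64},
{"x":1.14,"y":-0.41,"z":0.29,"ax":-2.29,"ay":-2.33,"az":5.64}
{"x":1.11,"y":-0.53,"z":0.22,"ax":-2.29,"ay":-2.33,"az":5.64},
{"x":1.06,"y":-0.64,"z":0.15,"ax":-2.29,"ay":-2.33,"az":5.64},
{"x":0.99,"y":-0.75,"z":0.08,"ax":-2.29,"ay":-2.33,"az":5.64},
{"x":0.92,"y":-0.84,"z":0.01,"ax":-2.29,"ay":-2.33,"az":5.64},
{"x":0.83,"y":-0.93,"z":-0.06,"ax":-2.29,"ay":-2.33,"az":5.64}
{"x":0.73,"y":-1.00,"z":-0.13,"ax":-2.29,"ay":-2.33,"az":5.64},
{"x":0.62,"y":-1.06,"z":-0.20,"ax":-2.29,"ay":-2.33,"az":5.64},
{"x":0.51,"y":-1.11,"z":-0.26,"ax":-2.29,"ay":-2.33,"az":5.64},
{"x":0.38,"y":-1.14,"z":-0.33,"ax":-2.29,"ay":-2.33,"az":5.64},
{"x":0.26,"y":-1.16,"z":-0.39,"ax":-2.29,"ay":-2.33,"az":5.64}
end [0.597, -0.097, 0.235] [ 0. -0. -1.]
```

>>> {"api": "jog_arm", "payload": {
  "motion": [
    {"x": 0,"y": 0,"z": -4,"ax": 0,"ay": 0,"az": 0},
    {"x": 0,"y": 0,"z": -4,"ax": 0,"ay": 0,"az": 0},
    {"x": 0,"y": 0,"z": -4,"ax": 0,"ay": 0,"az": 0},
    {"x": 0,"y": 0,"z": -4,"ax": 0,"ay": 0,"az": 0},
    {"x": 0,"y": 0,"z": -4,"ax": 0,"ay": 0,"az": 0}
  ],
  "claw": 1
}}

```text
time_s: 6.75
tool_pos: [0.585, -0.2672, 0.1701]
tool_rot: [179.8, -44.9, 92.0]
force: [0.5, -0.4, 0.1]
grip_width: 0.0842
grasp_force: 0.0
```

>>> {"api": "jog_arm", "payload": {
  "motion": [
    {"x": 1.14,"y": 0.11,"z": 0.5,"ax": -2.3,"ay": -2.33,"az": 5.64},
    {"x": 1.16,"y": 0,"z": 0.45,"ax": -2.3,"ay": -2.33,"az": 5.64},
    {"x": 1.17,"y": -0.15,"z": 0.4,"ax": -2.3,"ay": -2.33,"az": 5.64},
    {"x": 1.16,"y": -0.28,"z": 0.35,"ax": -2.3,"ay": -2.33,"az": 5.64},
    {"x": 1.14,"y": -0.41,"z": 0.29,"ax": -2.3,"ay": -2.33,"az": 5.64}
  ]
}}

```text
time_s: 7.25
tool_pos: [0.5887, -0.2076, 0.1907]
tool_rot: [-170.3, -30.3, 57.4]
force: [0.3, -0.4, 0.6]
grip_width: 0.087
grasp_force: 0.0
```

>>> {"api": "jog_arm", "payload": {
  "motion": [
    {"x": 1.1,"y": -0.53,"z": 0.22,"ax": -2.3,"ay": -2.33,"az": 5.64},
    {"x": 1.06,"y": -0.64,"z": 0.15,"ax": -2.3,"ay": -2.33,"az": 5.64},
    {"x": 1.0,"y": -0.75,"z": 0.08,"ax": -2.3,"ay": -2.33,"az": 5.64},
    {"x": 0.92,"y": -0.84,"z": 0,"ax": -2.3,"ay": -2.33,"az": 5.64},
    {"x": 0.83,"y": -0.93,"z": -0.06,"ax": -2.3,"ay": -2.33,"az": 5.64}
  ]
}}

```text
time_s: 7.75
tool_pos: [0.5921, -0.1493, 0.213]
tool_rot: [-171.3, -13.9, 29.5]
force: [-0.2, 0.6, 0.2]
grip_width: 0.087
grasp_force: 0.0
```

>>> {"api": "jog_arm", "payload": {
  "motion": [
    {"x": 0.73,"y": -1.0,"z": -0.13,"ax": -2.3,"ay": -2.33,"az": 5.64},
    {"x": 0.62,"y": -1.06,"z": -0.2,"ax": -2.3,"ay": -2.33,"az": 5.64},
    {"x": 0.5,"y": -1.1,"z": -0.26,"ax": -2.3,"ay": -2.33,"az": 5.64},
    {"x": 0.38,"y": -1.14,"z": -0.33,"ax": -2.3,"ay": -2.33,"az": 5.64},
    {"x": 0.26,"y": -1.16,"z": -0.39,"ax": -2.3,"ay": -2.33,"az": 5.64}
  ]
}}

```text
time_s: 8.25
tool_pos: [0.5957, -0.0913, 0.2352]
tool_rot: [-179.8, 0.2, 2.2]
force: [0.9, -0.2, 0.0]
grip_width: 0.0868
grasp_force: 0.0
```

```bash
python3 - <<'E'
from h import *
o=env.get_obs(); print(o["time_s"],o["tool_pos"],o["tool_rot"],o["qpos"],o["grip_width"],o["force"])
plan([.597,-.097,.22],pose(0),1)
crop("top",290,135,430,245,5,"t3.png")
E
```

```text
8.25 [ 0.59568528 -0.09127414  0.23522733] [-1.79772988e+02  1.76466032e-01  2.20470530e+00] [ 23.83552685  13.65036114 -20.81451231  88.40731431   4.68802559
  79.03785793 -85.14490097] 0.08680819225061885 [ 0.91428252 -0.17049865  0.00229831]
{"x":0.11,"y":0.58,"z":1.52,"ax":-0.23,"ay":0.18},
end [0.597, -0.097, 0.22] [ 0. -0. -1.]
```

View pics/t3.png

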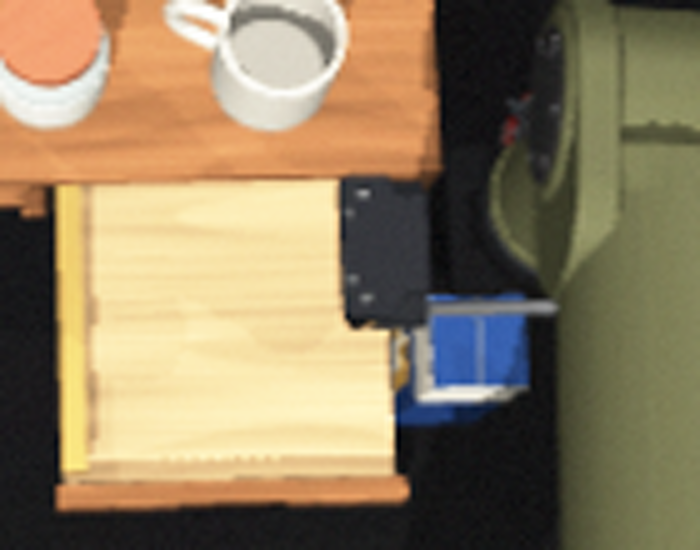

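The arm now hovers over the carton, with the open fingers straddling its top across the 55 mm thickness. Next I'll lower, half-close to a loose cage and follow the tipping arc about the board's arris.

```bash
cat >> h.py <<'E'
e2=np.array([-np.sin(np.radians(PHI)),np.cos(np.radians(PHI)),0])
A=np.array([.597,-.069,.02])
def cage(th,tau,b,a_c=None,s=.142,mid=False):
    """TCP so that carton corner C sits on the +y pad: at b across, a_c above fingertip; mid: carton centred at height s"""
    t,q=np.radians([th,tau]); k=np.array([0,0,1])
    u=np.sin(t)*e2+np.cos(t)*k; n=-np.cos(t)*e2+np.sin(t)*k
    au=np.sin(q)*e2+np.cos(q)*k; bu=np.cos(q)*e2-np.sin(q)*k
    P=A+s*u+.0275*n if mid else A+.165*u-b*bu-a_c*au
    return P,pose(0,'x',-tau)
def rows(seq):
    o=env.get_obs(); p,r=o["tool_pos"],Ro.from_euler('xyz',o["tool_rot"],degrees=True)
    for i,(P,R) in enumerate(seq):
        s=r.inv().apply(P-p)*100; a=(r.inv()*R).as_rotvec(degrees=True)
        print('{'+','.join(f'"{c}":{v:.2f}' for c,v in zip(("x","y","z","ax","ay","az"),[*s,*a]))+'}'); p,r=P,R
        if i%5==4: print()
E
python3 - <<'E'
from h import *
rows([cage(0,0,0,mid=True)])
P,R=cage(0,0,0,mid=True)
env0=env.get_obs
env.get_obs=lambda:dict(tool_pos=P,tool_rot=R.as_euler('xyz',degrees=True))
rows([cage(t,t,0,mid=True) for t in np.arange(1.5,46,1.5)])
E
```

```text
{"x":0.05,"y":1.10,"z":7.38,"ax":-0.32,"ay":0.12,"az":0.15}
{"x":0.00,"y":-0.37,"z":-0.07,"ax":-1.50,"ay":0.00,"az":-0.00}
{"x":-0.00,"y":-0.37,"z":-0.07,"ax":-1.50,"ay":-0.00,"az":-0.00}
{"x":-0.00,"y":-0.37,"z":-0.07,"ax":-1.50,"ay":0.00,"az":0.00}
{"x":-0.00,"y":-0.37,"z":-0.07,"ax":-1.50,"ay":-0.00,"az":-0.00}
{"x":0.00,"y":-0.37,"z":-0.07,"ax":-1.50,"ay":0.00,"az":0.00}

{"x":-0.00,"y":-0.37,"z":-0.07,"ax":-1.50,"ay":0.00,"az":-0.00}
{"x":-0.00,"y":-0.37,"z":-0.07,"ax":-1.50,"ay":-0.00,"az":-0.00}
{"x":0.00,"y":-0.37,"z":-0.07,"ax":-1.50,"ay":-0.00,"az":0.00}
{"x":-0.00,"y":-0.37,"z":-0.07,"ax":-1.50,"ay":0.00,"az":0.00}
{"x":0.00,"y":-0.37,"z":-0.07,"ax":-1.50,"ay":-0.00,"az":0.00}

{"x":-0.00,"y":-0.37,"z":-0.07,"ax":-1.50,"ay":-0.00,"az":0.00}
{"x":0.00,"y":-0.37,"z":-0.07,"ax":-1.50,"ay":0.00,"az":0.00}
{"x":0.00,"y":-0.37,"z":-0.07,"ax":-1.50,"ay":-0.00,"az":0.00}
{"x":0.00,"y":-0.37,"z":-0.07,"ax":-1.50,"ay":0.00,"az":0.00}
{"x":-0.00,"y":-0.37,"z":-0.07,"ax":-1.50,"ay":-0.00,"az":-0.00}

{"x":0.00,"y":-0.37,"z":-0.07,"ax":-1.50,"ay":-0.00,"az":-0.00}
{"x":-0.00,"y":-0.37,
[... 172 characters left out ...]
"x":0.00,"y":-0.37,"z":-0.07,"ax":-1.50,"ay":0.00,"az":0.00}

{"x":0.00,"y":-0.37,"z":-0.07,"ax":-1.50,"ay":-0.00,"az":-0.00}
{"x":0.00,"y":-0.37,"z":-0.07,"ax":-1.50,"ay":0.00,"az":-0.00}
{"x":-0.00,"y":-0.37,"z":-0.07,"ax":-1.50,"ay":-0.00,"az":-0.00}
{"x":-0.00,"y":-0.37,"z":-0.07,"ax":-1.50,"ay":0.00,"az":-0.00}
{"x":0.00,"y":-0.37,"z":-0.07,"ax":-1.50,"ay":-0.00,"az":0.00}

{"x":-0.00,"y":-0.37,"z":-0.07,"ax":-1.50,"ay":0.00,"az":0.00}
{"x":0.00,"y":-0.37,"z":-0.07,"ax":-1.50,"ay":0.00,"az":-0.00}
{"x":-0.00,"y":-0.37,"z":-0.07,"ax":-1.50,"ay":0.00,"az":0.00}
{"x":-0.00,"y":-0.37,"z":-0.07,"ax":-1.50,"ay":-0.00,"az":-0.00}
{"x":-0.00,"y":-0.37,"z":-0.07,"ax":-1.50,"ay":-0.00,"az":-0.00}
```

>>> {"api": "jog_arm", "payload": {
  "motion": [
    {"x": 0,"y": 1.1,"z": 0,"ax": -0.3,"ay": 0,"az": 0},
    {"x": 0,"y": 0,"z": 2,"ax": 0,"ay": 0,"az": 0},
    {"x": 0,"y": 0,"z": 2,"ax": 0,"ay": 0,"az": 0},
    {"x": 0,"y": 0,"z": 2,"ax": 0,"ay": 0,"az": 0},
    {"x": 0,"y": 0,"z": 1.4,"ax": 0,"ay": 0,"az": 0}
  ]
}}

```text
time_s: 8.8
tool_pos: [0.5956, -0.1067, 0.159]
tool_rot: [180.0, 0.2, 2.3]
force: [0.2, -0.1, 0.3]
grip_width: 0.0872
grasp_force: 0.0
```

>>> {"api": "jog_arm", "payload": {
  "motion": [
    {"x": 0,"y": 0,"z": 0,"ax": 0,"ay": 0,"az": 0},
    {"x": 0,"y": 0,"z": 0,"ax": 0,"ay": 0,"az": 0},
    {"x": 0,"y": 0,"z": 0,"ax": 0,"ay": 0,"az": 0},
    {"x": 0,"y": 0,"z": 0,"ax": 0,"ay": 0,"az": 0},
    {"x": 0,"y": 0,"z": 0,"ax": 0,"ay": 0,"az": 0}
  ],
  "claw": 0.48,
  "squeeze": 4
}}

```text
time_s: 9.3
tool_pos: [0.598, -0.1051, 0.1624]
tool_rot: [179.9, -0.1, 2.3]
force: [0.3, 1.0, 1.8]
grip_width: 0.0655
grasp_force: 0.7
```

>>> {"api": "jog_arm", "payload": {
  "motion": [
    {"x": 0,"y": -0.4,"z": 0,"ax": 0,"ay": 0,"az": 0},
    {"x": 0,"y": -0.4,"z": 0,"ax": 0,"ay": 0,"az": 0},
    {"x": 0,"y": 0,"z": 0,"ax": 0,"ay": 0,"az": 0},
    {"x": 0,"y": 0,"z": 0,"ax": 0,"ay": 0,"az": 0},
    {"x": 0,"y": 0,"z": 0,"ax": 0,"ay": 0,"az": 0}
  ]
}}

```text
time_s: 9.8
tool_pos: [0.597, -0.098, 0.1613]
tool_rot: [179.9, -0.0, 2.2]
force: [-0.2, -0.1, 0.4]
grip_width: 0.0643
grasp_force: 0.0
```

>>> {"api": "jog_arm", "payload": {
  "motion": [
    {"x": 0,"y": -0.37,"z": -0.07,"ax": -1.5,"ay": 0,"az": 0},
    {"x": 0,"y": -0.37,"z": -0.07,"ax": -1.5,"ay": 0,"az": 0},
    {"x": 0,"y": -0.37,"z": -0.07,"ax": -1.5,"ay": 0,"az": 0},
    {"x": 0,"y": -0.37,"z": -0.07,"ax": -1.5,"ay": 0,"az": 0},
    {"x": 0,"y": -0.37,"z": -0.07,"ax": -1.5,"ay": 0,"az": 0}
  ]
}}

```text
time_s: 10.3
tool_pos: [0.5963, -0.08, 0.1639]
tool_rot: [172.3, -0.0, 2.2]
force: [-0.4, -1.1, -0.4]
grip_width: 0.0644
grasp_force: 0.4
```

>>> {"api": "jog_arm", "payload": {
  "motion": [
    {"x": 0,"y": -0.37,"z": -0.07,"ax": -1.5,"ay": 0,"az": 0},
    {"x": 0,"y": -0.37,"z": -0.07,"ax": -1.5,"ay": 0,"az": 0},
    {"x": 0,"y": -0.37,"z": -0.07,"ax": -1.5,"ay": 0,"az": 0},
    {"x": 0,"y": -0.37,"z": -0.07,"ax": -1.5,"ay": 0,"az": 0},
    {"x": 0,"y": -0.37,"z": -0.07,"ax": -1.5,"ay": 0,"az": 0}
  ]
}}

```text
time_s: 10.8
tool_pos: [0.5955, -0.0608, 0.1639]
tool_rot: [164.8, -0.0, 2.2]
force: [-0.1, -0.9, -1.0]
grip_width: 0.0645
grasp_force: 0.3
```

```bash
python3 - <<'E'
from h import *
rows([cage(15,15,0,mid=True)])
E
```

```text
{"x":0.11,"y":-0.18,"z":-0.08,"ax":0.18,"ay":-0.04,"az":0.00}
```

Following the plan with about 1 N. I'll continue through the balance point to 45°.

>>> {"api": "jog_arm", "payload": {
  "motion": [
    {"x": 0,"y": -0.37,"z": -0.07,"ax": -1.5,"ay": 0,"az": 0},
    {"x": 0,"y": -0.37,"z": -0.07,"ax": -1.5,"ay": 0,"az": 0},
    {"x": 0,"y": -0.37,"z": -0.07,"ax": -1.5,"ay": 0,"az": 0},
    {"x": 0,"y": -0.37,"z": -0.07,"ax": -1.5,"ay": 0,"az": 0},
    {"x": 0,"y": -0.37,"z": -0.07,"ax": -1.5,"ay": 0,"az": 0}
  ]
}}

```text
time_s: 11.3
tool_pos: [0.5949, -0.0419, 0.1615]
tool_rot: [157.3, -0.0, 2.2]
force: [0.1, 0.3, -0.5]
grip_width: 0.0645
grasp_force: 0.1
```

>>> {"api": "jog_arm", "payload": {
  "motion": [
    {"x": 0,"y": -0.37,"z": -0.07,"ax": -1.5,"ay": 0,"az": 0},
    {"x": 0,"y": -0.37,"z": -0.07,"ax": -1.5,"ay": 0,"az": 0},
    {"x": 0,"y": -0.37,"z": -0.07,"ax": -1.5,"ay": 0,"az": 0},
    {"x": 0,"y": -0.37,"z": -0.07,"ax": -1.5,"ay": 0,"az": 0},
    {"x": 0,"y": -0.37,"z": -0.07,"ax": -1.5,"ay": 0,"az": 0}
  ]
}}

```text
time_s: 11.8
tool_pos: [0.594, -0.0229, 0.1564]
tool_rot: [149.8, -0.0, 2.3]
force: [0.7, -0.0, -1.1]
grip_width: 0.0645
grasp_force: 0.3
```

>>> {"api": "jog_arm", "payload": {
  "motion": [
    {"x": 0,"y": -0.37,"z": -0.07,"ax": -1.5,"ay": 0,"az": 0},
    {"x": 0,"y": -0.37,"z": -0.07,"ax": -1.5,"ay": 0,"az": 0},
    {"x": 0,"y": -0.37,"z": -0.07,"ax": -1.5,"ay": 0,"az": 0},
    {"x": 0,"y": -0.37,"z": -0.07,"ax": -1.5,"ay": 0,"az": 0},
    {"x": 0,"y": -0.37,"z": -0.07,"ax": -1.5,"ay": 0,"az": 0}
  ]
}}

```text
time_s: 12.3
tool_pos: [0.5934, -0.0057, 0.1493]
tool_rot: [142.3, -0.0, 2.3]
force: [-0.3, 0.8, -0.7]
grip_width: 0.0642
grasp_force: 0.5
```

>>> {"api": "jog_arm", "payload": {
  "motion": [
    {"x": 0,"y": -0.37,"z": -0.07,"ax": -1.5,"ay": 0,"az": 0},
    {"x": 0,"y": -0.37,"z": -0.07,"ax": -1.5,"ay": 0,"az": 0},
    {"x": 0,"y": -0.37,"z": -0.07,"ax": -1.5,"ay": 0,"az": 0},
    {"x": 0,"y": -0.37,"z": -0.07,"ax": -1.5,"ay": 0,"az": 0},
    {"x": 0,"y": -0.37,"z": -0.07,"ax": -1.5,"ay": 0,"az": 0}
  ]
}}

```text
time_s: 12.8
tool_pos: [0.5928, 0.0105, 0.1399]
tool_rot: [134.8, -0.0, 2.3]
force: [-0.3, 0.5, -2.1]
grip_width: 0.0644
grasp_force: 0.6
```

```bash
python3 - <<'E'
from h import *
crop("side",250,100,430,240,4.2,"s2.png")
o=env.get_obs(); print(o["tool_pos"],o["tool_rot"],o["force"],o["qpos"])
rows([cage(45,45,0,mid=True)])
E
```

```text
[0.59229159 0.01206057 0.13841746] [1.34805850e+02 7.87309545e-02 2.39748114e+00] [ 1.06614056  0.82871518 -2.2351877 ] [ -10.80501244   27.94619924  -21.24322862   95.01500757   47.77010116
   88.49936664 -134.02434483]
{"x":0.16,"y":0.12,"z":-0.09,"ax":0.19,"ay":-0.08,"az":0.20}
```

View pics/s2.png

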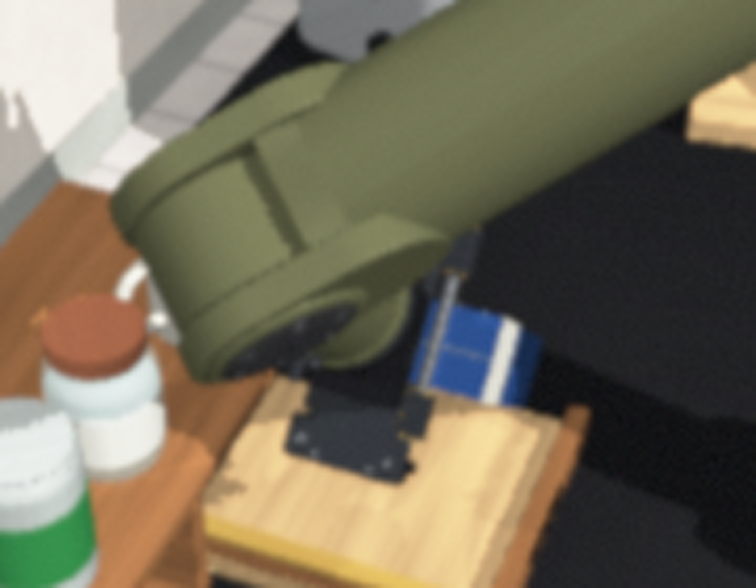

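Past the balance point, the carton leans on the left finger at about 45°; its end shows at about (470, 355). The wrist looks close to the mug, so I'll check that from above.

```bash
python3 - <<'E'
from h import *
crop("top",230,90,430,240,4,"t4.png")
E
```

```text
(no output)
```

View pics/t4.png

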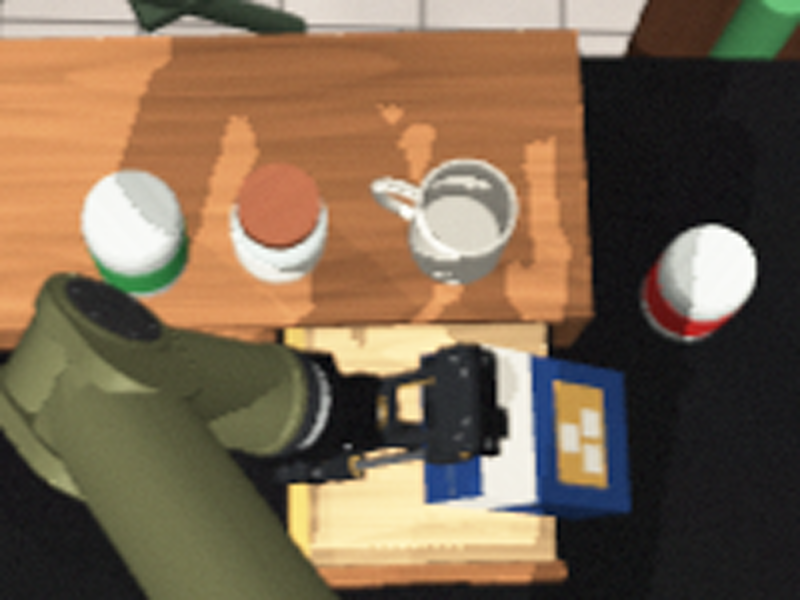

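```bash
python3 - <<'E'
from h import *
T=lambda x,y,z:ray("top",230+x/4,90+y/4,z).round(3)
print("tin",T(132,212,.213),"jar",T(280,205,.205),"mug",T(468,200,.19))
for z in (.25,.3,.35,.4): print(z,T(75,275,z),T(160,335,z),T(5,390,z))
S=lambda x,y,z:ray("side",250+x/4.2,100+y/4.2,z).round(3)
for z in (.25,.3,.35,.4): print("S knuckle",z,S(270,340,z),S(195,370,z))
E
```

```text
tin [0.736 0.262 0.213] jar [0.745 0.155 0.205] mug [0.756 0.016 0.19 ]
0.25 [0.678 0.297 0.25 ] [0.636 0.236 0.25 ] [0.596 0.342 0.25 ]
0.3 [0.665 0.291 0.3  ] [0.625 0.233 0.3  ] [0.586 0.334 0.3  ]
0.35 [0.652 0.284 0.35 ] [0.614 0.229 0.35 ] [0.576 0.326 0.35 ]
0.4 [0.639 0.278 0.4  ] [0.603 0.225 0.4  ] [0.567 0.318 0.4  ]
S knuckle 0.25 [0.624 0.169 0.25 ] [0.65  0.207 0.25 ]
S knuckle 0.3 [0.598 0.219 0.3  ] [0.622 0.254 0.3  ]
S knuckle 0.35 [0.572 0.27  0.35 ] [0.594 0.301 0.35 ]
S knuckle 0.4 [0.547 0.32  0.4  ] [0.566 0.348 0.4  ]
```

```bash
python3 - <<'E'
from h import *
print("cap",ray("top",207,185,.2).round(3), ray("side",263,282,.2).round(3)); print("bottle base",ray("top",219,203,.0).round(3)); print("spice",ray("top",258,194,.085).round(3),ray("side",303,267,.085).round(3))
print(ray("top",231.5,188,.3).round(3))
o=env.get_obs();print(o["time_s"],o["tool_pos"],o["tool_rot"])
seq=[]
N=25
for i in range(1,N+1):
    f=i/N; th=45+f*37; tau=45+f*4; a=.023-f*.011; seq.append(cage(th,tau,.0325+f*.011,a))
for i in (0,4,9,14,19,24): print(seq[i][0].round(4))
rows(seq)
E
```

```text
cap [0.611 0.42  0.2  ] [0.611 0.426 0.2  ]
bottle base [0.591 0.421 0.   ]
spice [0.608 0.285 0.085] [0.598 0.293 0.085]
[0.585 0.333 0.3  ]
12.9 [0.59233971 0.01177555 0.13863965] [1.34887754e+02 9.31528601e-02 2.39601973e+00]
[0.5939 0.0114 0.1411]
[0.5935 0.0226 0.131 ]
[0.593  0.0347 0.117 ]
[0.5926 0.0445 0.1016]
[0.5924 0.0519 0.0851]
[0.5922 0.0567 0.0679]
{"x":0.16,"y":0.21,"z":-0.14,"ax":-0.05,"ay":-0.07,"az":0.20}
{"x":0.00,"y":-0.38,"z":-0.04,"ax":-0.16,"ay":-0.00,"az":0.00}
{"x":0.00,"y":-0.38,"z":-0.03,"ax":-0.16,"ay":0.00,"az":0.00}
{"x":-0.00,"y":-0.37,"z":-0.02,"ax":-0.16,"ay":-0.00,"az":0.00}
{"x":0.00,"y":-0.37,"z":-0.01,"ax":-0.16,"ay":0.00,"az":0.00}

{"x":-0.00,"y":-0.37,"z":0.00,"ax":-0.16,"ay":0.00,"az":-0.00}
{"x":-0.00,"y":-0.37,"z":0.01,"ax":-0.16,"ay":-0.00,"az":-0.00}
{"x":-0.00,"y":-0.37,"z":0.02,"ax":-0.16,"ay":0.00,"az":0.00}
{"x":0.00,"y":-0.37,"z":0.03,"ax":-0.16,"ay":0.00,"az":0.00}
{"x":0.00,"y":-0.37,"z":0.04,"ax":-0.16,"ay":-0.00,"az":-0.00}

{"x":0.00,"y":-0.36,"z":0.05,"ax":-0.16,"ay":0.00,"az":0.00}
{"x":0.00,"y":-0.36,"z":0.06,"ax":-0.16,"ay":0.00,"az":0.00}
{"x":-0.00,"y":-0.36,"z":0.07,"ax":-0.16,"ay":0.00,"az":0.00}
{"x":0.00,"y":-0.36,"z":0.08,"ax":-0.16,"ay":-0.00,"az":-0.00}
{"x":0.00,"y":-0.35,"z":0.09,"ax":-0.16,"ay":0.00,"az":0.00}

{"x":0.00,"y":-0.35,"z":0.09,"ax":-0.16,"ay":-0.00,"az":-0.00}
{"x":-0.00,"y":-0.35,"z":0.10,"ax":-0.16,"ay":-0.00,"az":-0.00}
{"x":-0.00,"y":-0.34,"z":0.11,"ax":-0.16,"ay":0.00,"az":0.00}
{"x":0.00,"y":-0.34,"z":0.12,"ax":-0.16,"ay":0.00,"az":0.00}
{"x":0.00,"y":-0.34,"z":0.13,"ax":-0.16,"ay":0.00,"az":0.00}

{"x":-0.00,"y":-0.33,"z":0.14,"ax":-0.16,"ay":-0.00,"az":-0.00}
{"x":0.00,"y":-0.33,"z":0.15,"ax":-0.16,"ay":0.00,"az":0.00}
{"x":0.00,"y":-0.32,"z":0.16,"ax":-0.16,"ay":-0.00,"az":-0.00}
{"x":-0.00,"y":-0.32,"z":0.16,"ax":-0.16,"ay":0.00,"az":0.00}
{"x":0.00,"y":-0.31,"z":0.17,"ax":-0.16,"ay":0.00,"az":0.00}
```

```bash
python3 - <<'E'
from h import *
k=np.array([0,0,1]); e1=np.array([e2[1],-e2[0],0])
def pt(th,s,n,x):
    t=np.radians(th); return A+s*(np.sin(t)*e2+np.cos(t)*k)+n*(-np.cos(t)*e2+np.sin(t)*k)+x*e1
for th in (45,48):
  for s0 in (.02,.028):
    L=[pt(th,-s0,.055,-.057),pt(th,-s0,.055,.058),pt(th,.185-s0,.055,-.057)]
    print(th,s0,[tuple(np.round([(p[0]-230)*4,(p[1]-90)*4]).astype(int)) for p in (proj("top",q) for q in L)])
print("seen (632,513) (627,370) (427,500)")
seq=[]
N=25
for i in range(1,N+1):
    f=i/N; th=45+f*37; tau=45-f*3; a=.023-f*.011; seq.append(cage(th,tau,.0325+f*.011,a))
rows(seq); print(seq[-1][0])
E
```

```text
45 0.02 [(np.int64(624), np.int64(513)), (np.int64(617), np.int64(373)), (np.int64(479), np.int64(496))]
45 0.028 [(np.int64(630), np.int64(514)), (np.int64(622), np.int64(374)), (np.int64(486), np.int64(496))]
48 0.02 [(np.int64(623), np.int64(513)), (np.int64(616), np.int64(372)), (np.int64(467), np.int64(497))]
48 0.028 [(np.int64(629), np.int64(514)), (np.int64(622), np.int64(374)), (np.int64(475), np.int64(497))]
seen (632,513) (627,370) (427,500)
{"x":0.16,"y":0.19,"z":-0.12,"ax":0.23,"ay":-0.07,"az":0.20}
{"x":0.00,"y":-0.39,"z":-0.02,"ax":0.12,"ay":0.00,"az":-0.00}
{"x":-0.00,"y":-0.39,"z":-0.01,"ax":0.12,"ay":-0.00,"az":-0.00}
{"x":0.00,"y":-0.38,"z":0.00,"ax":0.12,"ay":0.00,"az":0.00}
{"x":0.00,"y":-0.38,"z":0.02,"ax":0.12,"ay":0.00,"az":0.00}

{"x":0.00,"y":-0.38,"z":0.03,"ax":0.12,"ay":-0.00,"az":-0.00}
{"x":0.00,"y":-0.38,"z":0.04,"ax":0.12,"ay":0.00,"az":0.00}
{"x":-0.00,"y":-0.38,"z":0.05,"ax":0.12,"ay":-0.00,"az":-0.00}
{"x":0.00,"y":-0.37,"z":0.06,"ax":0.12,"ay":0.00,"az":-0.00}
{"x":-0.00,"y":-0.37,"z":0.08,"ax":0.12,"ay":-0.00,"az":0.00}

{"x":-0.00,"y":-0.37,"z":0
[... 230 characters left out ...]
"y":-0.35,"z":0.13,"ax":0.12,"ay":0.00,"az":0.00}

{"x":0.00,"y":-0.35,"z":0.14,"ax":0.12,"ay":-0.00,"az":-0.00}
{"x":-0.00,"y":-0.34,"z":0.15,"ax":0.12,"ay":0.00,"az":-0.00}
{"x":-0.00,"y":-0.34,"z":0.16,"ax":0.12,"ay":-0.00,"az":0.00}
{"x":0.00,"y":-0.33,"z":0.17,"ax":0.12,"ay":0.00,"az":-0.00}
{"x":0.00,"y":-0.32,"z":0.19,"ax":0.12,"ay":-0.00,"az":-0.00}

{"x":-0.00,"y":-0.32,"z":0.20,"ax":0.12,"ay":0.00,"az":0.00}
{"x":0.00,"y":-0.31,"z":0.21,"ax":0.12,"ay":0.00,"az":0.00}
{"x":-0.00,"y":-0.30,"z":0.22,"ax":0.12,"ay":-0.00,"az":0.00}
{"x":-0.00,"y":-0.30,"z":0.22,"ax":0.12,"ay":0.00,"az":0.00}
{"x":0.00,"y":-0.29,"z":0.23,"ax":0.12,"ay":0.00,"az":0.00}

[0.59227685 0.05394717 0.06315301]
```

The carton is tracking at about 46-47°, having slid 5-8 mm lower along the arris than planned. I'll replan the lowering with that included.

```bash
sed -i 's/A+.165\*u-b/A+(s+.011)*u-b/' h.py; python3 - <<'E'
from h import *
seq=[]
N=25
for i in range(1,N+1):
    f=i/N; th=45+f*37; tau=45-f*3; a=.011-f*.001; seq.append(cage(th,tau,.0325+f*.011,a,.142-.003*f))
rows(seq); print(seq[-1][0],seq[14][0])
E
```

```text
{"x":0.15,"y":0.23,"z":-0.07,"ax":0.23,"ay":-0.07,"az":0.20}
{"x":0.00,"y":-0.35,"z":0.03,"ax":0.12,"ay":0.00,"az":-0.00}
{"x":-0.00,"y":-0.35,"z":0.04,"ax":0.12,"ay":-0.00,"az":-0.00}
{"x":0.00,"y":-0.35,"z":0.05,"ax":0.12,"ay":0.00,"az":0.00}
{"x":0.00,"y":-0.35,"z":0.06,"ax":0.12,"ay":0.00,"az":0.00}

{"x":-0.00,"y":-0.35,"z":0.08,"ax":0.12,"ay":-0.00,"az":-0.00}
{"x":-0.00,"y":-0.34,"z":0.09,"ax":0.12,"ay":0.00,"az":0.00}
{"x":0.00,"y":-0.34,"z":0.10,"ax":0.12,"ay":-0.00,"az":-0.00}
{"x":-0.00,"y":-0.34,"z":0.11,"ax":0.12,"ay":0.00,"az":-0.00}
{"x":-0.00,"y":-0.33,"z":0.12,"ax":0.12,"ay":-0.00,"az":0.00}

{"x":-0.00,"y":-0.33,"z":0.13,"ax":0.12,"ay":0.00,"az":0.00}
{"x":0.00,"y":-0.33,"z":0.14,"ax":0.12,"ay":-0.00,"az":-0.00}
{"x":-0.00,"y":-0.32,"z":0.15,"ax":0.12,"ay":0.00,"az":0.00}
{"x":0.00,"y":-0.32,"z":0.16,"ax":0.12,"ay":-0.00,"az":-0.00}
{"x":-0.00,"y":-0.31,"z":0.17,"ax":0.12,"ay":0.00,"az":0.00}

{"x":0.00,"y":-0.31,"z":0.18,"ax":0.12,"ay":-0.00,"az":-0.00}
{"x":0.00,"y":-0.30,"z":0.19,"ax":0.12,"ay":0.00,"az":-0.00}
{"x":-0.00,"y":-0.30,"z":0.20,"ax":0.12,"ay":-0.00,"az":0.00}
{"x":0.00,"y":-0.29,"z":0.21,"ax":0.12,"ay":0.00,"az":-0.00}
{"x":0.00,"y":-0.29,"z":0.22,"ax":0.12,"ay":-0.00,"az":-0.00}

{"x":-0.00,"y":-0.28,"z":0.23,"ax":0.12,"ay":0.00,"az":0.00}
{"x":-0.00,"y":-0.27,"z":0.23,"ax":0.12,"ay":0.00,"az":0.00}
{"x":0.00,"y":-0.27,"z":0.24,"ax":0.12,"ay":-0.00,"az":0.00}
{"x":-0.00,"y":-0.26,"z":0.25,"ax":0.12,"ay":0.00,"az":0.00}
{"x":0.00,"y":-0.25,"z":0.26,"ax":0.12,"ay":0.00,"az":0.00}

[0.59279569 0.04044138 0.0625517 ] [0.59301674 0.03468726 0.09777687]
```

>>> {"api": "jog_arm", "payload": {
  "motion": [
    {"x": 0.1,"y": -0.25,"z": 0.02,"ax": 0.1,"ay": 0,"az": 0},
    {"x": 0,"y": -0.35,"z": 0.03,"ax": 0.1,"ay": 0,"az": 0},
    {"x": 0,"y": -0.35,"z": 0.04,"ax": 0.1,"ay": 0,"az": 0},
    {"x": 0,"y": -0.35,"z": 0.05,"ax": 0.1,"ay": 0,"az": 0},
    {"x": 0,"y": -0.35,"z": 0.06,"ax": 0.1,"ay": 0,"az": 0}
  ],
  "claw": 0.58
}}

```text
time_s: 13.4
tool_pos: [0.5935, 0.0205, 0.127]
tool_rot: [135.4, -0.1, 2.2]
force: [-0.6, 0.3, -1.3]
grip_width: 0.0687
grasp_force: 0.7
```

>>> {"api": "jog_arm", "payload": {
  "motion": [
    {"x": 0,"y": -0.35,"z": 0.08,"ax": 0.1,"ay": 0,"az": 0},
    {"x": 0,"y": -0.34,"z": 0.09,"ax": 0.1,"ay": 0,"az": 0},
    {"x": 0,"y": -0.34,"z": 0.1,"ax": 0.1,"ay": 0,"az": 0},
    {"x": 0,"y": -0.34,"z": 0.11,"ax": 0.1,"ay": 0,"az": 0},
    {"x": 0,"y": -0.33,"z": 0.12,"ax": 0.1,"ay": 0,"az": 0}
  ],
  "claw": 0.68
}}

```text
time_s: 13.9
tool_pos: [0.5931, 0.0293, 0.1113]
tool_rot: [135.9, -0.0, 2.3]
force: [-0.4, 0.3, -2.7]
grip_width: 0.0729
grasp_force: 0.6
```

>>> {"api": "jog_arm", "payload": {
  "motion": [
    {"x": 0,"y": -0.33,"z": 0.13,"ax": 0.1,"ay": 0,"az": 0},
    {"x": 0,"y": -0.33,"z": 0.14,"ax": 0.1,"ay": 0,"az": 0},
    {"x": 0,"y": -0.32,"z": 0.15,"ax": 0.1,"ay": 0,"az": 0},
    {"x": 0,"y": -0.32,"z": 0.16,"ax": 0.1,"ay": 0,"az": 0},
    {"x": 0,"y": -0.31,"z": 0.17,"ax": 0.1,"ay": 0,"az": 0}
  ],
  "claw": 0.79
}}

```text
time_s: 14.4
tool_pos: [0.5928, 0.0358, 0.0947]
tool_rot: [136.4, -0.0, 2.3]
force: [0.5, 1.4, -1.5]
grip_width: 0.0778
grasp_force: 0.8
```

```bash
python3 - <<'E'
from h import *
o=env.get_obs();print(o["tool_pos"],o["tool_rot"],o["force"],o["grip_width"])
crop("top",230,90,430,240,4,"t5.png")
E
```

```text
[0.59283855 0.03575443 0.09471375] [ 1.36426429e+02 -3.55916880e-02  2.26341121e+00] [ 0.51768678  1.44794886 -1.52782905] 0.07779450959805607
```

>>> {"api": "jog_arm", "payload": {
  "motion": [
    {"x": 0,"y": -0.31,"z": 0.18,"ax": 0.1,"ay": 0,"az": 0},
    {"x": 0,"y": -0.3,"z": 0.19,"ax": 0.1,"ay": 0,"az": 0},
    {"x": 0,"y": -0.3,"z": 0.2,"ax": 0.1,"ay": 0,"az": 0},
    {"x": 0,"y": -0.29,"z": 0.21,"ax": 0.1,"ay": 0,"az": 0},
    {"x": 0,"y": -0.29,"z": 0.22,"ax": 0.1,"ay": 0,"az": 0}
  ],
  "claw": 0.9
}}

```text
time_s: 14.95
tool_pos: [0.5928, 0.039, 0.0776]
tool_rot: [136.9, -0.0, 2.2]
force: [0.8, 0.3, 0.0]
grip_width: 0.0824
grasp_force: 0.0
```

>>> {"api": "jog_arm", "payload": {
  "motion": [
    {"x": 0,"y": -0.28,"z": 0.23,"ax": 0.1,"ay": 0,"az": 0},
    {"x": 0,"y": -0.27,"z": 0.23,"ax": 0.1,"ay": 0,"az": 0},
    {"x": 0,"y": -0.27,"z": 0.24,"ax": 0.1,"ay": 0,"az": 0},
    {"x": 0,"y": -0.2,"z": 0.2,"ax": 0.1,"ay": 0,"az": 0},
    {"x": 0,"y": 0,"z": 0,"ax": 0,"ay": 0,"az": 0}
  ],
  "claw": 1
}}

```text
time_s: 15.45
tool_pos: [0.5924, 0.0406, 0.0635]
tool_rot: [137.3, 0.0, 2.3]
force: [-0.3, -0.4, 0.6]
grip_width: 0.0869
grasp_force: 0.0
```

```bash
python3 - <<'E'
from h import *
o=env.get_obs();print(o["tool_pos"],o["tool_rot"],o["force"],o["grip_width"],o["qpos"][6])
crop("top",230,90,430,240,4,"t6.png")
E
```

```text
[0.59236786 0.04063035 0.06352412] [1.37291738e+02 1.12613947e-02 2.25058040e+00] [-0.27981999 -0.37847815  0.64787209] 0.08685886405415992 -139.4558502949619
```

View pics/t6.png

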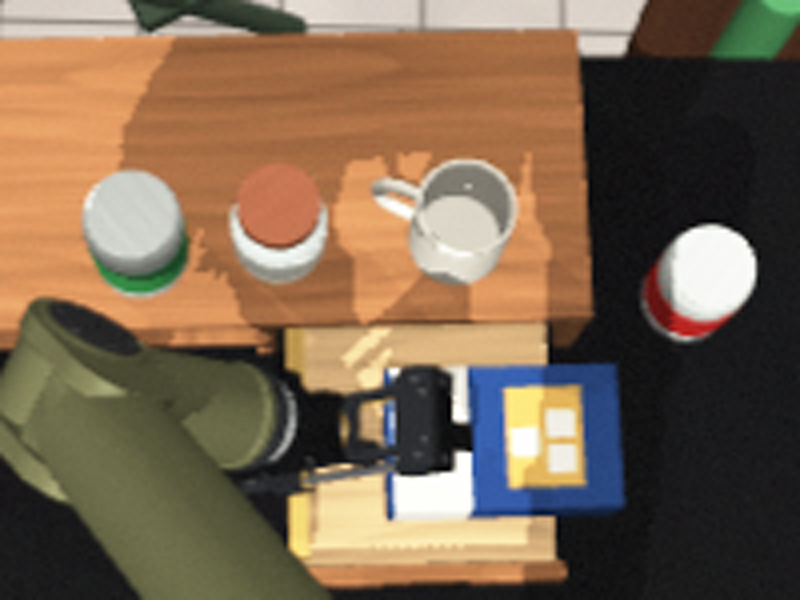

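```bash
python3 - <<'E'
from h import *
T=lambda x,y,z:ray("top",230+x/4,90+y/4,z).round(4)
for n,(x,y) in dict(baseN=(624,510),baseF=(616,366),topN=(389,518),topF=(386,370)).items(): print(n,T(x,y,.075))
print("rail inner",T(312,555,.043),T(303,330,.043))
E
```

```text
baseN [ 0.5409 -0.1182  0.075 ]
baseF [ 0.6564 -0.1137  0.075 ]
topN [0.5319 0.0666 0.075 ]
topF [0.6502 0.0697 0.075 ]
rail inner [0.5052 0.1261 0.043 ] [0.689  0.1359 0.043 ]
```

The carton lies flat and square: top end at y≈0.068, base at y≈-0.116, rail face at y≈0.131. I'll withdraw upwards and go round to the base side.

```bash
python3 - <<'E'
from h import *
o=env.get_obs(); r0=Ro.from_euler('xyz',o["tool_rot"],degrees=True); p1=o["tool_pos"]+[0,0,.15]
print(r0.inv().apply([0,0,3.]).round(2))
r=pose(90,'x',45)
plan([.583,-.25,.18],r,20,p1,r0)
plan([.583,-.18,.038],r,5,[.583,-.25,.18],r)
E
```

```text
[ 0.    2.03 -2.2 ]
{"x":-0.10,"y":0.95,"z":1.11,"ax":3.38,"ay":3.38,"az":-3.51},
{"x":-0.23,"y":1.00,"z":1.04,"ax":3.38,"ay":3.38,"az":-3.51},
{"x":-0.35,"y":1.05,"z":0.96,"ax":3.38,"ay":3.38,"az":-3.51},
{"x":-0.47,"y":1.07,"z":0.88,"ax":3.38,"ay":3.38,"az":-3.51},
{"x":-0.59,"y":1.09,"z":0.78,"ax":3.38,"ay":3.38,"az":-3.51}
{"x":-0.70,"y":1.10,"z":0.68,"ax":3.38,"ay":3.38,"az":-3.51},
{"x":-0.80,"y":1.09,"z":0.57,"ax":3.38,"ay":3.38,"az":-3.51},
{"x":-0.90,"y":1.06,"z":0.46,"ax":3.38,"ay":3.38,"az":-3.51},
{"x":-0.98,"y":1.03,"z":0.34,"ax":3.38,"ay":3.38,"az":-3.51},
{"x":-1.06,"y":0.98,"z":0.22,"ax":3.38,"ay":3.38,"az":-3.51}
{"x":-1.13,"y":0.93,"z":0.10,"ax":3.38,"ay":3.38,"az":-3.51},
{"x":-1.19,"y":0.86,"z":-0.02,"ax":3.38,"ay":3.38,"az":-3.51},
{"x":-1.23,"y":0.78,"z":-0.14,"ax":3.38,"ay":3.38,"az":-3.51},
{"x":-1.27,"y":0.69,"z":-0.26,"ax":3.38,"ay":3.38,"az":-3.51},
{"x":-1.29,"y":0.59,"z":-0.37,"ax":3.38,"ay":3.38,"az":-3.51}
{"x":-1.29,"y":0.49,"z":-0.48,"ax":3.38,"ay":3.38,"az":-3.51},
{"x":-1.29,"y":0.38,"z":-0.58,"ax":3.38,"ay":3.38,"az":-3.51},
{"x":-1.27,"y":0.26,"z":-0.68,"ax":3.38,"ay":3.38,"az":-3.51},
{"x":-1.24,"y":0.14,"z":-0.76,"ax":3.38,"ay":3.38,"az":-3.51},
{"x":-1.20,"y":0.02,"z":-0.84,"ax":3.38,"ay":3.38,"az":-3.51}
end [0.583, -0.25, 0.18] [-0.03  0.71 -0.71]
{"x":-1.02,"y":0.05,"z":3.00},
{"x":-1.02,"y":0.05,"z":3.00},
{"x":-1.02,"y":0.05,"z":3.00},
{"x":-1.02,"y":0.05,"z":3.00},
{"x":-1.02,"y":0.05,"z":3.00}
end [0.583, -0.18, 0.038] [-0.03  0.71 -0.71]
```

>>> {"api": "jog_arm", "payload": {
  "motion": [
    {"x": 0,"y": 2.0,"z": -2.2,"ax": 0,"ay": 0,"az": 0},
    {"x": 0,"y": 2.0,"z": -2.2,"ax": 0,"ay": 0,"az": 0},
    {"x": 0,"y": 2.0,"z": -2.2,"ax": 0,"ay": 0,"az": 0},
    {"x": 0,"y": 2.0,"z": -2.2,"ax": 0,"ay": 0,"az": 0},
    {"x": 0,"y": 2.0,"z": -2.2,"ax": 0,"ay": 0,"az": 0}
  ]
}}

```text
time_s: 16.0
tool_pos: [0.5924, 0.0419, 0.2141]
tool_rot: [137.3, -0.1, 2.3]
force: [1.1, 0.3, 0.2]
grip_width: 0.0872
grasp_force: 0.0
```

>>> {"api": "jog_arm", "payload": {
  "motion": [
    {"x": -0.1,"y": 0.95,"z": 1.1,"ax": 3.38,"ay": 3.38,"az": -3.5},
    {"x": -0.23,"y": 1.0,"z": 1.04,"ax": 3.38,"ay": 3.38,"az": -3.5},
    {"x": -0.35,"y": 1.05,"z": 0.96,"ax": 3.38,"ay": 3.38,"az": -3.5},
    {"x": -0.47,"y": 1.07,"z": 0.88,"ax": 3.38,"ay": 3.38,"az": -3.5},
    {"x": -0.59,"y": 1.09,"z": 0.78,"ax": 3.38,"ay": 3.38,"az": -3.5}
  ],
  "claw": 0.27
}}

```text
time_s: 16.5
tool_pos: [0.5899, -0.0308, 0.2049]
tool_rot: [153.6, -4.2, 26.4]
force: [0.7, -0.6, 0.4]
grip_width: 0.0585
grasp_force: 0.0
```

>>> {"api": "jog_arm", "payload": {
  "motion": [
    {"x": -0.7,"y": 1.1,"z": 0.68,"ax": 3.38,"ay": 3.38,"az": -3.5},
    {"x": -0.8,"y": 1.09,"z": 0.57,"ax": 3.38,"ay": 3.38,"az": -3.5},
    {"x": -0.9,"y": 1.06,"z": 0.46,"ax": 3.38,"ay": 3.38,"az": -3.5},
    {"x": -0.98,"y": 1.03,"z": 0.34,"ax": 3.38,"ay": 3.38,"az": -3.5},
    {"x": -1.06,"y": 0.98,"z": 0.22,"ax": 3.38,"ay": 3.38,"az": -3.5}
  ]
}}

```text
time_s: 17.0
tool_pos: [0.5868, -0.1009, 0.1966]
tool_rot: [166.8, -13.7, 47.8]
force: [0.1, -0.3, -0.8]
grip_width: 0.0554
grasp_force: 0.0
```

>>> {"api": "jog_arm", "payload": {
  "motion": [
    {"x": -1.13,"y": 0.93,"z": 0.1,"ax": 3.38,"ay": 3.38,"az": -3.5},
    {"x": -1.19,"y": 0.86,"z": 0,"ax": 3.38,"ay": 3.38,"az": -3.5},
    {"x": -1.23,"y": 0.78,"z": -0.14,"ax": 3.38,"ay": 3.38,"az": -3.5},
    {"x": -1.27,"y": 0.69,"z": -0.26,"ax": 3.38,"ay": 3.38,"az": -3.5},
    {"x": -1.29,"y": 0.59,"z": -0.37,"ax": 3.38,"ay": 3.38,"az": -3.5}
  ]
}}

```text
time_s: 17.5
tool_pos: [0.5829, -0.1739, 0.1884]
tool_rot: [176.3, -28.0, 68.8]
force: [1.6, -0.6, -0.5]
grip_width: 0.0554
grasp_force: 0.0
```

>>> {"api": "jog_arm", "payload": {
  "motion": [
    {"x": -1.29,"y": 0.49,"z": -0.48,"ax": 3.38,"ay": 3.38,"az": -3.5},
    {"x": -1.29,"y": 0.38,"z": -0.58,"ax": 3.38,"ay": 3.38,"az": -3.5},
    {"x": -1.27,"y": 0.26,"z": -0.68,"ax": 3.38,"ay": 3.38,"az": -3.5},
    {"x": -1.24,"y": 0.14,"z": -0.76,"ax": 3.38,"ay": 3.38,"az": -3.5},
    {"x": -1.2,"y": 0,"z": -0.84,"ax": 3.38,"ay": 3.38,"az": -3.5}
  ]
}}

```text
time_s: 18.0
tool_pos: [0.5786, -0.247, 0.18]
tool_rot: [-179.8, -44.5, 90.9]
force: [0.7, 0.7, -0.5]
grip_width: 0.0551
grasp_force: 0.0
```

```bash
python3 - <<'E'
from h import *
o=env.get_obs();print(o["tool_pos"],o["tool_rot"],o["force"],o["grip_width"],o["qpos"])
plan([.583,-.18,.038],pose(90,'x',45),5)
E
```

```text
[ 0.57862551 -0.24696205  0.18003914] [-179.77795327  -44.51069416   90.93904755] [ 0.71313003  0.71769671 -0.52894955] 0.05509718011189771 [ 42.0802682   38.3668555   -5.0672805   71.42469215 -30.62651929
  99.71717511  41.14127573]
{"x":-1.04,"y":0.12,"z":2.96,"ax":0.13,"ay":0.10,"az":-0.18},
{"x":-1.04,"y":0.12,"z":2.96,"ax":0.13,"ay":0.10,"az":-0.18},
{"x":-1.05,"y":0.13,"z":2.96,"ax":0.13,"ay":0.10,"az":-0.18},
{"x":-1.05,"y":0.13,"z":2.96,"ax":0.13,"ay":0.10,"az":-0.18},
{"x":-1.06,"y":0.14,"z":2.95,"ax":0.13,"ay":0.10,"az":-0.18}
end [0.583, -0.18, 0.038] [-0.03  0.71 -0.71]
```

>>> {"api": "jog_arm", "payload": {
  "motion": [
    {"x": -1.05,"y": 0.13,"z": 2.96,"ax": 0.1,"ay": 0.1,"az": -0.18},
    {"x": -1.05,"y": 0.13,"z": 2.96,"ax": 0.1,"ay": 0.1,"az": -0.18},
    {"x": -1.05,"y": 0.13,"z": 2.96,"ax": 0.1,"ay": 0.1,"az": -0.18},
    {"x": -1.05,"y": 0.13,"z": 2.96,"ax": 0.1,"ay": 0.1,"az": -0.18},
    {"x": -1.05,"y": 0.13,"z": 2.96,"ax": 0.1,"ay": 0.1,"az": -0.18}
  ]
}}

```text
time_s: 18.5
tool_pos: [0.5838, -0.1785, 0.0367]
tool_rot: [179.8, -44.9, 92.1]
force: [0.6, -0.8, -0.3]
grip_width: 0.0555
grasp_force: 0.0
```

>>> {"api": "jog_arm", "payload": {
  "motion": [
    {"x": 0.9,"y": 0,"z": 0.9,"ax": 0,"ay": 0,"az": 0},
    {"x": 0.9,"y": 0,"z": 0.9,"ax": 0,"ay": 0,"az": 0},
    {"x": 0.9,"y": 0,"z": 0.9,"ax": 0,"ay": 0,"az": 0},
    {"x": 0.4,"y": 0,"z": 0.4,"ax": 0,"ay": 0,"az": 0},
    {"x": 0.2,"y": 0,"z": 0.2,"ax": 0,"ay": 0,"az": 0}
  ]
}}

```text
time_s: 19.0
tool_pos: [0.583, -0.1318, 0.0392]
tool_rot: [179.7, -44.9, 92.2]
force: [-0.6, -0.6, -0.9]
grip_width: 0.0551
grasp_force: 0.0
```

>>> {"api": "jog_arm", "payload": {
  "motion": [
    {"x": 0.15,"y": 0,"z": 0.15,"ax": 0,"ay": 0,"az": 0},
    {"x": 0.15,"y": 0,"z": 0.15,"ax": 0,"ay": 0,"az": 0},
    {"x": 0.15,"y": 0,"z": 0.15,"ax": 0,"ay": 0,"az": 0},
    {"x": 0.15,"y": 0,"z": 0.15,"ax": 0,"ay": 0,"az": 0},
    {"x": 0.15,"y": 0,"z": 0.15,"ax": 0,"ay": 0,"az": 0}
  ]
}}

```text
time_s: 19.5
tool_pos: [0.5818, -0.1232, 0.0374]
tool_rot: [179.8, -44.8, 92.0]
force: [-0.5, -5.1, 2.1]
grip_width: 0.0553
grasp_force: 2.4
```

>>> {"api": "jog_arm", "payload": {
  "motion": [
    {"x": 0.15,"y": 0,"z": 0.15,"ax": 0,"ay": 0,"az": 0},
    {"x": 0.15,"y": 0,"z": 0.15,"ax": 0,"ay": 0,"az": 0},
    {"x": 0.15,"y": 0,"z": 0.15,"ax": 0,"ay": 0,"az": 0},
    {"x": 0.15,"y": 0,"z": 0.15,"ax": 0,"ay": 0,"az": 0},
    {"x": 0.15,"y": 0,"z": 0.15,"ax": 0,"ay": 0,"az": 0}
  ]
}}

```text
time_s: 20.0
tool_pos: [0.5817, -0.1115, 0.0375]
tool_rot: [179.8, -44.9, 92.0]
force: [0.2, -4.2, 0.6]
grip_width: 0.0551
grasp_force: 2.2
```

Contact was where expected and it slides at about 4 N. Contact with the rail should come at tip y≈-0.06.

>>> {"api": "jog_arm", "payload": {
  "motion": [
    {"x": 0.15,"y": 0,"z": 0.15,"ax": 0,"ay": 0,"az": 0},
    {"x": 0.15,"y": 0,"z": 0.15,"ax": 0,"ay": 0,"az": 0},
    {"x": 0.15,"y": 0,"z": 0.15,"ax": 0,"ay": 0,"az": 0},
    {"x": 0.15,"y": 0,"z": 0.15,"ax": 0,"ay": 0,"az": 0},
    {"x": 0.15,"y": 0,"z": 0.15,"ax": 0,"ay": 0,"az": 0}
  ]
}}

```text
time_s: 20.5
tool_pos: [0.5812, -0.1002, 0.0376]
tool_rot: [179.8, -44.9, 92.0]
force: [0.3, -4.0, -0.1]
grip_width: 0.0557
grasp_force: 2.1
```

>>> {"api": "jog_arm", "payload": {
  "motion": [
    {"x": 0.15,"y": 0,"z": 0.15,"ax": 0,"ay": 0,"az": 0},
    {"x": 0.15,"y": 0,"z": 0.15,"ax": 0,"ay": 0,"az": 0},
    {"x": 0.15,"y": 0,"z": 0.15,"ax": 0,"ay": 0,"az": 0},
    {"x": 0.15,"y": 0,"z": 0.15,"ax": 0,"ay": 0,"az": 0},
    {"x": 0.15,"y": 0,"z": 0.15,"ax": 0,"ay": 0,"az": 0}
  ]
}}

```text
time_s: 21.0
tool_pos: [0.5808, -0.0896, 0.0376]
tool_rot: [179.9, -44.9, 92.0]
force: [-0.4, -5.3, 0.3]
grip_width: 0.0552
grasp_force: 2.0
```

>>> {"api": "jog_arm", "payload": {
  "motion": [
    {"x": 0.15,"y": 0,"z": 0.15,"ax": 0,"ay": 0,"az": 0},
    {"x": 0.15,"y": 0,"z": 0.15,"ax": 0,"ay": 0,"az": 0},
    {"x": 0.15,"y": 0,"z": 0.15,"ax": 0,"ay": 0,"az": 0},
    {"x": 0.15,"y": 0,"z": 0.15,"ax": 0,"ay": 0,"az": 0},
    {"x": 0.15,"y": 0,"z": 0.15,"ax": 0,"ay": 0,"az": 0}
  ]
}}

```text
time_s: 21.5
tool_pos: [0.5805, -0.0791, 0.0375]
tool_rot: [179.9, -44.9, 92.0]
force: [-0.5, -4.8, 0.1]
grip_width: 0.0552
grasp_force: 2.0
```

>>> {"api": "jog_arm", "payload": {
  "motion": [
    {"x": 0.08,"y": 0,"z": 0.08,"ax": 0,"ay": 0,"az": 0},
    {"x": 0.08,"y": 0,"z": 0.08,"ax": 0,"ay": 0,"az": 0},
    {"x": 0.08,"y": 0,"z": 0.08,"ax": 0,"ay": 0,"az": 0},
    {"x": 0.08,"y": 0,"z": 0.08,"ax": 0,"ay": 0,"az": 0},
    {"x": 0.08,"y": 0,"z": 0.08,"ax": 0,"ay": 0,"az": 0}
  ]
}}

```text
time_s: 22.0
tool_pos: [0.5803, -0.0736, 0.0376]
tool_rot: [179.8, -44.9, 92.0]
force: [0.7, -4.5, -0.3]
grip_width: 0.0555
grasp_force: 2.0
```

>>> {"api": "jog_arm", "payload": {
  "motion": [
    {"x": 0.05,"y": 0,"z": 0.05,"ax": 0,"ay": 0,"az": 0},
    {"x": 0.05,"y": 0,"z": 0.05,"ax": 0,"ay": 0,"az": 0},
    {"x": 0.05,"y": 0,"z": 0.05,"ax": 0,"ay": 0,"az": 0},
    {"x": 0.05,"y": 0,"z": 0.05,"ax": 0,"ay": 0,"az": 0},
    {"x": 0.05,"y": 0,"z": 0.05,"ax": 0,"ay": 0,"az": 0}
  ]
}}

```text
time_s: 22.5
tool_pos: [0.5802, -0.07, 0.0376]
tool_rot: [179.8, -44.9, 92.0]
force: [-0.5, -3.8, -0.1]
grip_width: 0.0551
grasp_force: 2.0
```

>>> {"api": "jog_arm", "payload": {
  "motion": [
    {"x": 0.07,"y": 0,"z": 0.07,"ax": 0,"ay": 0,"az": 0},
    {"x": 0.07,"y": 0,"z": 0.07,"ax": 0,"ay": 0,"az": 0},
    {"x": 0.07,"y": 0,"z": 0.07,"ax": 0,"ay": 0,"az": 0},
    {"x": 0.07,"y": 0,"z": 0.07,"ax": 0,"ay": 0,"az": 0},
    {"x": 0.07,"y": 0,"z": 0.07,"ax": 0,"ay": 0,"az": 0}
  ]
}}

```text
time_s: 23.0
tool_pos: [0.58, -0.065, 0.0376]
tool_rot: [179.8, -44.9, 92.0]
force: [0.5, -4.6, -0.4]
grip_width: 0.0554
grasp_force: 2.0
```

>>> {"api": "jog_arm", "payload": {
  "motion": [
    {"x": 0.04,"y": 0,"z": 0.04,"ax": 0,"ay": 0,"az": 0},
    {"x": 0.04,"y": 0,"z": 0.04,"ax": 0,"ay": 0,"az": 0},
    {"x": 0.04,"y": 0,"z": 0.04,"ax": 0,"ay": 0,"az": 0},
    {"x": 0.04,"y": 0,"z": 0.04,"ax": 0,"ay": 0,"az": 0},
    {"x": 0.04,"y": 0,"z": 0.04,"ax": 0,"ay": 0,"az": 0}
  ]
}}

```text
time_s: 23.5
tool_pos: [0.58, -0.0623, 0.0376]
tool_rot: [179.8, -44.9, 92.0]
force: [0.4, -4.1, 0.4]
grip_width: 0.0551
grasp_force: 2.0
```

>>> {"api": "jog_arm", "payload": {
  "motion": [
    {"x": 0.04,"y": 0,"z": 0.04,"ax": 0,"ay": 0,"az": 0},
    {"x": 0.04,"y": 0,"z": 0.04,"ax": 0,"ay": 0,"az": 0},
    {"x": 0.04,"y": 0,"z": 0.04,"ax": 0,"ay": 0,"az": 0},
    {"x": 0.04,"y": 0,"z": 0.04,"ax": 0,"ay": 0,"az": 0},
    {"x": 0.04,"y": 0,"z": 0.04,"ax": 0,"ay": 0,"az": 0}
  ]
}}

```text
time_s: 24.0
tool_pos: [0.5799, -0.0599, 0.0375]
tool_rot: [179.8, -44.9, 92.0]
force: [0.1, -6.0, 1.5]
grip_width: 0.055
grasp_force: 2.9
```

>>> {"api": "jog_arm", "payload": {
  "motion": [
    {"x": 0.04,"y": 0,"z": 0.04,"ax": 0,"ay": 0,"az": 0},
    {"x": 0.04,"y": 0,"z": 0.04,"ax": 0,"ay": 0,"az": 0},
    {"x": 0.04,"y": 0,"z": 0.04,"ax": 0,"ay": 0,"az": 0},
    {"x": 0,"y": 0,"z": 0,"ax": 0,"ay": 0,"az": 0},
    {"x": 0,"y": 0,"z": 0,"ax": 0,"ay": 0,"az": 0}
  ]
}}

```text
time_s: 24.5
tool_pos: [0.58, -0.0598, 0.0375]
tool_rot: [179.8, -44.8, 92.0]
force: [0.2, -7.6, 1.4]
grip_width: 0.055
grasp_force: 3.9
```

>>> {"api": "jog_arm", "payload": {
  "motion": [
    {"x": 0.04,"y": 0,"z": 0.04,"ax": 0,"ay": 0,"az": 0},
    {"x": 0.04,"y": 0,"z": 0.04,"ax": 0,"ay": 0,"az": 0},
    {"x": 0.03,"y": 0,"z": 0.03,"ax": 0,"ay": 0,"az": 0},
    {"x": 0,"y": 0,"z": 0,"ax": 0,"ay": 0,"az": 0},
    {"x": 0,"y": 0,"z": 0,"ax": 0,"ay": 0,"az": 0}
  ]
}}

```text
time_s: 25.0
tool_pos: [0.58, -0.0596, 0.0374]
tool_rot: [179.8, -44.7, 91.9]
force: [-0.9, -10.2, 2.5]
grip_width: 0.055
grasp_force: 5.1
```

```bash
python3 - <<'E'
from h import *
o=env.get_obs();print(o["tool_pos"],o["tool_rot"],o["force"])
crop("top",230,90,430,240,4,"t7.png")
E
```

```text
[ 0.58004118 -0.05955111  0.03743376] [179.78269732 -44.67740901  91.92436163] [ -0.88387643 -10.24294089   2.46604365]
```

View pics/t7.png

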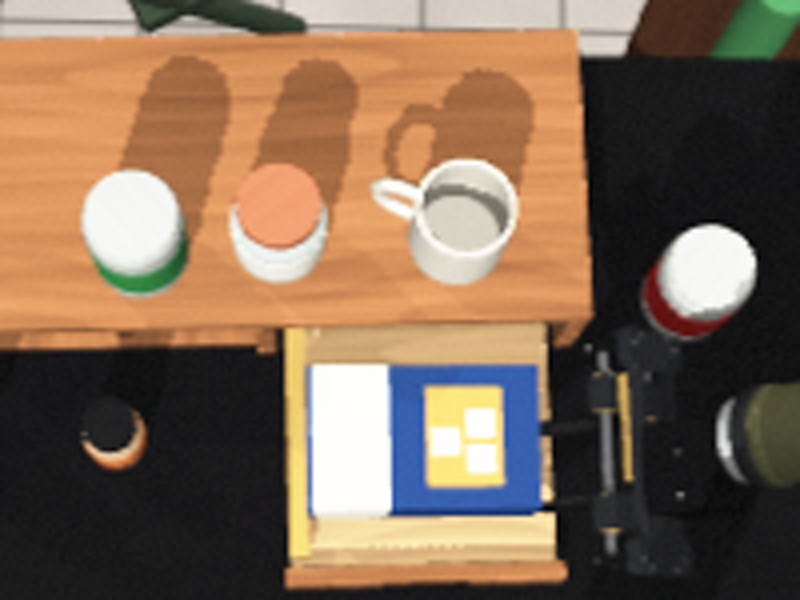

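The picture shows the carton square on the board with its top end (x≈310 px) against the rail and its base inside the free edge. I'll withdraw and go to the front panel.

```bash
python3 - <<'E'
from h import *
o=env.get_obs(); r0=Ro.from_euler('xyz',o["tool_rot"],degrees=True); p1=o["tool_pos"]+r0.apply([0,0,-.175])
print(p1)
r=pose(0,'y',-30); print(r.as_matrix()[:,2].round(2))
plan([.44,.032,.18],r,20,p1,r0)
E
```

```text
[ 0.58353616 -0.18256647  0.16191332]
[ 0.5   0.02 -0.87]
{"x":0.84,"y":-0.68,"z":0.70,"ax":-2.72,"ay":-0.58,"az":3.57},
{"x":0.80,"y":-0.77,"z":0.66,"ax":-2.72,"ay":-0.58,"az":3.57},
{"x":0.76,"y":-0.85,"z":0.61,"ax":-2.72,"ay":-0.58,"az":3.57},
{"x":0.71,"y":-0.92,"z":0.57,"ax":-2.72,"ay":-0.58,"az":3.57},
{"x":0.66,"y":-0.99,"z":0.51,"ax":-2.72,"ay":-0.58,"az":3.57}
{"x":0.60,"y":-1.05,"z":0.46,"ax":-2.72,"ay":-0.58,"az":3.57},
{"x":0.54,"y":-1.11,"z":0.40,"ax":-2.72,"ay":-0.58,"az":3.57},
{"x":0.47,"y":-1.16,"z":0.34,"ax":-2.72,"ay":-0.58,"az":3.57},
{"x":0.40,"y":-1.20,"z":0.28,"ax":-2.72,"ay":-0.58,"az":3.57},
{"x":0.33,"y":-1.23,"z":0.22,"ax":-2.72,"ay":-0.58,"az":3.57}
{"x":0.25,"y":-1.26,"z":0.16,"ax":-2.72,"ay":-0.58,"az":3.57},
{"x":0.17,"y":-1.28,"z":0.10,"ax":-2.72,"ay":-0.58,"az":3.57},
{"x":0.09,"y":-1.29,"z":0.03,"ax":-2.72,"ay":-0.58,"az":3.57},
{"x":0.01,"y":-1.29,"z":-0.03,"ax":-2.72,"ay":-0.58,"az":3.57},
{"x":-0.07,"y":-1.29,"z":-0.09,"ax":-2.72,"ay":-0.58,"az":3.57}
{"x":-0.15,"y":-1.28,"z":-0.15,"ax":-2.72,"ay":-0.58,"az":3.57},
{"x":-0.23,"y":-1.26,"z":-0.21,"ax":-2.72,"ay":-0.58,"az":3.57},
{"x":-0.31,"y":-1.23,"z":-0.26,"ax":-2.72,"ay":-0.58,"az":3.57},
{"x":-0.39,"y":-1.19,"z":-0.32,"ax":-2.72,"ay":-0.58,"az":3.57},
{"x":-0.47,"y":-1.15,"z":-0.37,"ax":-2.72,"ay":-0.58,"az":3.57}
end [0.44, 0.032, 0.18] [ 0.5   0.02 -0.87]
```

>>> {"api": "jog_arm", "payload": {
  "motion": [
    {"x": -0.2,"y": 0,"z": -1.5,"ax": 0,"ay": 0,"az": 0},
    {"x": 0,"y": 0,"z": -4,"ax": 0,"ay": 0,"az": 0},
    {"x": 0,"y": 0,"z": -4,"ax": 0,"ay": 0,"az": 0},
    {"x": 0,"y": 0,"z": -4,"ax": 0,"ay": 0,"az": 0},
    {"x": 0.2,"y": 0,"z": -4,"ax": 0,"ay": 0,"az": 0}
  ]
}}

```text
time_s: 25.55
tool_pos: [0.5834, -0.1789, 0.1633]
tool_rot: [179.9, -45.1, 92.2]
force: [0.0, -0.8, -0.7]
grip_width: 0.0556
grasp_force: 0.0
```

>>> {"api": "jog_arm", "payload": {
  "motion": [
    {"x": 0.84,"y": -0.68,"z": 0.7,"ax": -2.72,"ay": -0.58,"az": 3.57},
    {"x": 0.8,"y": -0.77,"z": 0.66,"ax": -2.72,"ay": -0.58,"az": 3.57},
    {"x": 0.76,"y": -0.85,"z": 0.6,"ax": -2.72,"ay": -0.58,"az": 3.57},
    {"x": 0.7,"y": -0.92,"z": 0.57,"ax": -2.72,"ay": -0.58,"az": 3.57},
    {"x": 0.66,"y": -0.99,"z": 0.5,"ax": -2.72,"ay": -0.58,"az": 3.57}
  ]
}}

```text
time_s: 26.05
tool_pos: [0.5471, -0.1241, 0.167]
tool_rot: [-176.9, -41.7, 67.5]
force: [0.9, -0.3, 0.8]
grip_width: 0.0554
grasp_force: 0.0
```

>>> {"api": "jog_arm", "payload": {
  "motion": [
    {"x": 0.6,"y": -1.05,"z": 0.46,"ax": -2.72,"ay": -0.58,"az": 3.57},
    {"x": 0.54,"y": -1.1,"z": 0.4,"ax": -2.72,"ay": -0.58,"az": 3.57},
    {"x": 0.47,"y": -1.16,"z": 0.34,"ax": -2.72,"ay": -0.58,"az": 3.57},
    {"x": 0.4,"y": -1.2,"z": 0.28,"ax": -2.72,"ay": -0.58,"az": 3.57},
    {"x": 0.33,"y": -1.23,"z": 0.22,"ax": -2.72,"ay": -0.58,"az": 3.57}
  ]
}}

```text
time_s: 26.55
tool_pos: [0.511, -0.0705, 0.1717]
tool_rot: [-175.9, -37.6, 44.7]
force: [0.7, 0.1, 1.2]
grip_width: 0.0558
grasp_force: 0.0
```

>>> {"api": "jog_arm", "payload": {
  "motion": [
    {"x": 0.25,"y": -1.26,"z": 0.16,"ax": -2.72,"ay": -0.58,"az": 3.57},
    {"x": 0.17,"y": -1.28,"z": 0.1,"ax": -2.72,"ay": -0.58,"az": 3.57},
    {"x": 0.1,"y": -1.3,"z": 0,"ax": -2.72,"ay": -0.58,"az": 3.57},
    {"x": 0,"y": -1.3,"z": 0,"ax": -2.72,"ay": -0.58,"az": 3.57},
    {"x": -0.07,"y": -1.3,"z": -0.1,"ax": -2.72,"ay": -0.58,"az": 3.57}
  ]
}}

```text
time_s: 27.05
tool_pos: [0.4802, -0.02, 0.172]
tool_rot: [-176.6, -33.2, 22.8]
force: [1.3, 2.8, 7.5]
grip_width: 0.0551
grasp_force: 0.0
```

>>> {"api": "jog_arm", "payload": {
  "motion": [
    {"x": -0.15,"y": -1.28,"z": -0.15,"ax": -2.72,"ay": -0.58,"az": 3.57},
    {"x": -0.23,"y": -1.26,"z": -0.2,"ax": -2.72,"ay": -0.58,"az": 3.57},
    {"x": -0.3,"y": -1.23,"z": -0.26,"ax": -2.72,"ay": -0.58,"az": 3.57},
    {"x": -0.4,"y": -1.2,"z": -0.32,"ax": -2.72,"ay": -0.58,"az": 3.57},
    {"x": -0.47,"y": -1.15,"z": -0.37,"ax": -2.72,"ay": -0.58,"az": 3.57}
  ]
}}

```text
time_s: 27.55
tool_pos: [0.4964, 0.021, 0.1522]
tool_rot: [-178.4, -27.9, 3.6]
force: [-0.3, 0.2, -0.4]
grip_width: 0.0553
grasp_force: 0.0
```

```bash
python3 - <<'E'
from h import *
o=env.get_obs();print(o["tool_pos"],o["tool_rot"],o["force"],o["grip_width"],o["qpos"])
r=pose(0,'y',-30);plan([.44,.032,.017],r,5)
print(r.inv().apply([np.cos(np.radians(PHI)),np.sin(np.radians(PHI)),0]))
E
```

```text
[0.49638087 0.0210334  0.15223991] [-178.36447321  -27.93895191    3.57179077] [-0.33366715  0.22344116 -0.3868833 ] 0.05527100779119871 [  6.5976999  -17.26629359  -9.63342186 132.32298294  -7.66553462
  36.97153928 -84.34816356]
{"x":-2.25,"y":-0.24,"z":1.88,"ax":-0.46,"ay":0.42,"az":0.23},
{"x":-2.26,"y":-0.24,"z":1.86,"ax":-0.46,"ay":0.42,"az":0.23},
{"x":-2.28,"y":-0.25,"z":1.84,"ax":-0.46,"ay":0.42,"az":0.23},
{"x":-2.29,"y":-0.25,"z":1.82,"ax":-0.46,"ay":0.42,"az":0.23},
{"x":-2.31,"y":-0.26,"z":1.80,"ax":-0.46,"ay":0.42,"az":0.23}
end [0.44, 0.032, 0.017] [ 0.5   0.02 -0.87]
[ 8.66025404e-01 -6.77670554e-17  5.00000000e-01]
```

Joint 2 reached its limit there, since the 30° tilt is too close to the base. I'll approach with the tool vertical and tilt later, during the push.

```bash
python3 - <<'E'
from h import *
r=pose(0);plan([.456,.032,.15],r,10)
E
```

```text
{"x":-0.36,"y":-0.14,"z":-0.16,"ax":-0.19,"ay":-2.79,"az":0.17},
{"x":-0.37,"y":-0.14,"z":-0.14,"ax":-0.19,"ay":-2.79,"az":0.17},
{"x":-0.38,"y":-0.14,"z":-0.13,"ax":-0.19,"ay":-2.79,"az":0.17},
{"x":-0.38,"y":-0.13,"z":-0.11,"ax":-0.19,"ay":-2.79,"az":0.17},
{"x":-0.39,"y":-0.13,"z":-0.09,"ax":-0.19,"ay":-2.79,"az":0.17}
{"x":-0.39,"y":-0.13,"z":-0.07,"ax":-0.19,"ay":-2.79,"az":0.17},
{"x":-0.39,"y":-0.13,"z":-0.05,"ax":-0.19,"ay":-2.79,"az":0.17},
{"x":-0.40,"y":-0.13,"z":-0.03,"ax":-0.19,"ay":-2.79,"az":0.17},
{"x":-0.40,"y":-0.13,"z":-0.02,"ax":-0.19,"ay":-2.79,"az":0.17},
{"x":-0.40,"y":-0.13,"ax":-0.19,"ay":-2.79,"az":0.17}
end [0.456, 0.032, 0.15] [ 0. -0. -1.]
```

>>> {"api": "jog_arm", "payload": {
  "motion": [
    {"x": 0,"y": -0.13,"z": 0,"ax": -0.2,"ay": -2.8,"az": 0.17},
    {"x": 0,"y": -0.13,"z": 0,"ax": -0.2,"ay": -2.8,"az": 0.17},
    {"x": 0,"y": -0.13,"z": 0,"ax": -0.2,"ay": -2.8,"az": 0.17},
    {"x": 0,"y": -0.13,"z": 0,"ax": -0.2,"ay": -2.8,"az": 0.17},
    {"x": 0,"y": -0.13,"z": 0,"ax": -0.2,"ay": -2.8,"az": 0.17}
  ]
}}

```text
time_s: 28.05
tool_pos: [0.4958, 0.0272, 0.1529]
tool_rot: [-179.1, -13.8, 3.1]
force: [0.1, 0.5, -0.5]
grip_width: 0.0549
grasp_force: 0.0
```

>>> {"api": "jog_arm", "payload": {
  "motion": [
    {"x": 0,"y": -0.13,"z": 0,"ax": -0.2,"ay": -2.8,"az": 0.17},
    {"x": 0,"y": -0.13,"z": 0,"ax": -0.2,"ay": -2.8,"az": 0.17},
    {"x": 0,"y": -0.13,"z": 0,"ax": -0.2,"ay": -2.8,"az": 0.17},
    {"x": 0,"y": -0.13,"z": 0,"ax": -0.2,"ay": -2.8,"az": 0.17},
    {"x": 0,"y": -0.13,"z": 0,"ax": -0.2,"ay": -2.8,"az": 0.17}
  ]
}}

```text
time_s: 28.55
tool_pos: [0.4955, 0.0338, 0.1531]
tool_rot: [180.0, 0.2, 2.4]
force: [0.1, 0.9, -0.4]
grip_width: 0.055
grasp_force: 0.0
```

```bash
python3 - <<'E'
from h import *
o=env.get_obs();print(o["tool_pos"],o["tool_rot"],o["force"],o["qpos"])
r=pose(0);plan([.456,.032,.10],r,5)
E
```

```text
[0.49552597 0.03375763 0.15312094] [179.95927009   0.1813187    2.37520266] [ 0.05950724  0.91115271 -0.4065533 ] [  6.65676913   3.27979666 -14.04197721 109.10574311   0.88523445
  67.89883817 -95.3235316 ]
{"x":-0.79,"z":1.06,"ax":0.01,"ay":0.04,"az":0.04},
{"x":-0.79,"z":1.06,"ax":0.01,"ay":0.04,"az":0.04},
{"x":-0.79,"z":1.06,"ax":0.01,"ay":0.04,"az":0.04},
{"x":-0.79,"z":1.06,"ax":0.01,"ay":0.04,"az":0.04},
{"x":-0.79,"z":1.06,"ax":0.01,"ay":0.04,"az":0.04}
end [0.456, 0.032, 0.1] [ 0. -0. -1.]
```

>>> {"api": "jog_arm", "payload": {
  "motion": [
    {"x": -0.8,"y": 0,"z": 1.0,"ax": 0,"ay": 0,"az": 0},
    {"x": -0.8,"y": 0,"z": 1.0,"ax": 0,"ay": 0,"az": 0},
    {"x": -0.8,"y": 0,"z": 1.0,"ax": 0,"ay": 0,"az": 0},
    {"x": -0.8,"y": 0,"z": 1.0,"ax": 0,"ay": 0,"az": 0},
    {"x": -0.8,"y": 0,"z": 1.0,"ax": 0,"ay": 0,"az": 0}
  ]
}}

```text
time_s: 29.05
tool_pos: [0.4553, 0.0302, 0.1019]
tool_rot: [179.9, -0.1, 2.3]
force: [-0.4, 0.2, -0.5]
grip_width: 0.0554
grasp_force: 0.0
```

>>> {"api": "jog_arm", "payload": {
  "motion": [
    {"x": 0,"y": 0,"z": 2.0,"ax": 0,"ay": 0,"az": 0},
    {"x": 0,"y": 0,"z": 2.0,"ax": 0,"ay": 0,"az": 0},
    {"x": 0,"y": 0,"z": 2.0,"ax": 0,"ay": 0,"az": 0},
    {"x": 0,"y": 0,"z": 1.8,"ax": 0,"ay": 0,"az": 0},
    {"x": 0,"y": 0,"z": 0.5,"ax": 0,"ay": 0,"az": 0}
  ]
}}

```text
time_s: 29.55
tool_pos: [0.4545, 0.0299, 0.0178]
tool_rot: [179.9, 0.2, 2.3]
force: [-1.1, 0.3, 0.5]
grip_width: 0.0554
grasp_force: 0.0
```

```bash
python3 - <<'E'
from h import *
env.read_camera("top")
o=env.get_obs();print(o["tool_pos"],o["tool_rot"],o["force"],o["qpos"][1])
E
```

```text
[0.45490875 0.02995847 0.01809422] [1.79896215e+02 1.22767733e-01 2.26066528e+00] [-0.27548323  0.0003851   0.27141087] 7.988841229201414
```

>>> {"api": "jog_arm", "payload": {
  "motion": [
    {"x": 0.6,"y": 0,"z": 0,"ax": 0,"ay": 0,"az": 0},
    {"x": 0.5,"y": 0,"z": 0,"ax": 0,"ay": 0,"az": 0},
    {"x": 0.3,"y": 0,"z": 0,"ax": 0,"ay": 0,"az": 0},
    {"x": 0.15,"y": 0,"z": 0,"ax": 0,"ay": 0,"az": 0},
    {"x": 0.15,"y": 0,"z": 0,"ax": 0,"ay": 0,"az": 0}
  ]
}}

```text
time_s: 30.1
tool_pos: [0.4744, 0.0309, 0.0202]
tool_rot: [179.9, -0.1, 2.3]
force: [-1.7, 0.1, 0.4]
grip_width: 0.055
grasp_force: 0.0
```

>>> {"api": "jog_arm", "payload": {
  "motion": [
    {"x": 0.15,"y": 0,"z": 0,"ax": 0,"ay": 0,"az": 0},
    {"x": 0.15,"y": 0,"z": 0,"ax": 0,"ay": 0,"az": 0},
    {"x": 0.15,"y": 0,"z": 0,"ax": 0,"ay": 0,"az": 0},
    {"x": 0.15,"y": 0,"z": 0,"ax": 0,"ay": 0,"az": 0},
    {"x": 0.15,"y": 0,"z": 0,"ax": 0,"ay": 0,"az": 0}
  ]
}}

```text
time_s: 30.6
tool_pos: [0.4809, 0.0311, 0.0196]
tool_rot: [179.9, -0.0, 2.3]
force: [-3.4, 0.1, 0.4]
grip_width: 0.0554
grasp_force: 1.6
```

>>> {"api": "jog_arm", "payload": {
  "motion": [
    {"x": 0.2,"y": 0,"z": 0,"ax": 0,"ay": 0,"az": 0},
    {"x": 0.2,"y": 0,"z": 0,"ax": 0,"ay": 0,"az": 0},
    {"x": 0.2,"y": 0,"z": 0,"ax": 0,"ay": 0,"az": 0},
    {"x": 0.2,"y": 0,"z": 0,"ax": 0,"ay": 0,"az": 0},
    {"x": 0.2,"y": 0,"z": 0,"ax": 0,"ay": 0,"az": 0}
  ]
}}

```text
time_s: 31.1
tool_pos: [0.4913, 0.0315, 0.0197]
tool_rot: [179.9, -0.0, 2.3]
force: [-3.3, -0.5, -1.3]
grip_width: 0.055
grasp_force: 1.6
```

>>> {"api": "jog_arm", "payload": {
  "motion": [
    {"x": 0.3,"y": 0,"z": 0,"ax": 0,"ay": 0,"az": 0},
    {"x": 0.3,"y": 0,"z": 0,"ax": 0,"ay": 0,"az": 0},
    {"x": 0.3,"y": 0,"z": 0,"ax": 0,"ay": 0,"az": 0},
    {"x": 0.3,"y": 0,"z": 0,"ax": 0,"ay": 0,"az": 0},
    {"x": 0.3,"y": 0,"z": 0,"ax": 0,"ay": 0,"az": 0}
  ]
}}

```text
time_s: 31.6
tool_pos: [0.5064, 0.0321, 0.0197]
tool_rot: [179.9, -0.0, 2.3]
force: [-3.1, 0.0, -3.5]
grip_width: 0.0551
grasp_force: 1.7
```

>>> {"api": "jog_arm", "payload": {
  "motion": [
    {"x": 0.3,"y": 0,"z": 0,"ax": 0,"ay": 0,"az": 0},
    {"x": 0.3,"y": 0,"z": 0,"ax": 0,"ay": 0,"az": 0},
    {"x": 0.3,"y": 0,"z": 0,"ax": 0,"ay": 0,"az": 0},
    {"x": 0.3,"y": 0,"z": 0,"ax": 0,"ay": 0,"az": 0},
    {"x": 0.3,"y": 0,"z": 0,"ax": 0,"ay": 0,"az": 0}
  ]
}}

```text
time_s: 32.1
tool_pos: [0.5217, 0.0328, 0.02]
tool_rot: [179.9, -0.1, 2.3]
force: [-3.3, 0.6, -3.0]
grip_width: 0.0553
grasp_force: 1.7
```

>>> {"api": "jog_arm", "payload": {
  "motion": [
    {"x": 0.3,"y": 0,"z": 0,"ax": 0,"ay": 0,"az": 0},
    {"x": 0.3,"y": 0,"z": 0,"ax": 0,"ay": 0,"az": 0},
    {"x": 0.3,"y": 0,"z": 0,"ax": 0,"ay": 0,"az": 0},
    {"x": 0.3,"y": 0,"z": 0,"ax": 0,"ay": 0,"az": 0},
    {"x": 0.3,"y": 0,"z": 0,"ax": 0,"ay": 0,"az": 0}
  ]
}}

```text
time_s: 32.6
tool_pos: [0.5366, 0.0333, 0.02]
tool_rot: [179.9, -0.1, 2.3]
force: [-3.8, 0.2, -2.0]
grip_width: 0.0553
grasp_force: 1.7
```

>>> {"api": "jog_arm", "payload": {
  "motion": [
    {"x": 0.3,"y": 0,"z": 0,"ax": 0,"ay": 1.5,"az": 0},
    {"x": 0.3,"y": 0,"z": 0,"ax": 0,"ay": 1.5,"az": 0},
    {"x": 0.3,"y": 0,"z": 0.02,"ax": 0,"ay": 1.5,"az": 0},
    {"x": 0.3,"y": 0,"z": 0.02,"ax": 0,"ay": 1.5,"az": 0},
    {"x": 0.3,"y": 0,"z": 0.03,"ax": 0,"ay": 1.5,"az": 0}
  ]
}}

```text
time_s: 33.1
tool_pos: [0.5515, 0.0339, 0.0201]
tool_rot: [179.9, -7.6, 2.3]
force: [-3.3, 0.2, -1.9]
grip_width: 0.0554
grasp_force: 1.7
```

>>> {"api": "jog_arm", "payload": {
  "motion": [
    {"x": 0.3,"y": 0,"z": 0.04,"ax": 0,"ay": 1.5,"az": 0},
    {"x": 0.3,"y": 0,"z": 0.05,"ax": 0,"ay": 1.5,"az": 0},
    {"x": 0.3,"y": 0,"z": 0.06,"ax": 0,"ay": 1.5,"az": 0},
    {"x": 0.29,"y": 0,"z": 0.07,"ax": 0,"ay": 1.5,"az": 0},
    {"x": 0.29,"y": 0,"z": 0.08,"ax": 0,"ay": 1.5,"az": 0}
  ]
}}

```text
time_s: 33.6
tool_pos: [0.5665, 0.0345, 0.0198]
tool_rot: [179.9, -15.1, 2.3]
force: [-3.3, -0.3, -2.8]
grip_width: 0.0552
grasp_force: 1.7
```

>>> {"api": "jog_arm", "payload": {
  "motion": [
    {"x": 0.29,"y": 0,"z": 0.08,"ax": 0,"ay": 1.5,"az": 0},
    {"x": 0.29,"y": 0,"z": 0.09,"ax": 0,"ay": 1.5,"az": 0},
    {"x": 0.28,"y": 0,"z": 0.1,"ax": 0,"ay": 1.5,"az": 0},
    {"x": 0.28,"y": 0,"z": 0.11,"ax": 0,"ay": 1.5,"az": 0},
    {"x": 0.28,"y": 0,"z": 0.12,"ax": 0,"ay": 1.5,"az": 0}
  ]
}}

```text
time_s: 34.1
tool_pos: [0.5814, 0.0351, 0.0193]
tool_rot: [179.9, -22.6, 2.3]
force: [-3.9, -0.7, -2.0]
grip_width: 0.0553
grasp_force: 1.7
```

>>> {"api": "jog_arm", "payload": {
  "motion": [
    {"x": 0.28,"y": 0,"z": 0.12,"ax": 0,"ay": 1.5,"az": 0},
    {"x": 0.27,"y": 0,"z": 0.13,"ax": 0,"ay": 1.5,"az": 0},
    {"x": 0.27,"y": 0,"z": 0.14,"ax": 0,"ay": 1.5,"az": 0},
    {"x": 0.26,"y": 0,"z": 0.15,"ax": 0,"ay": 1.5,"az": 0},
    {"x": 0.26,"y": 0,"z": 0.15,"ax": 0,"ay": 1.5,"az": 0}
  ]
}}

```text
time_s: 34.6
tool_pos: [0.5965, 0.0357, 0.0189]
tool_rot: [179.9, -30.1, 2.3]
force: [-3.0, -1.6, -2.9]
grip_width: 0.0548
grasp_force: 1.6
```

>>> {"api": "jog_arm", "payload": {
  "motion": [
    {"x": 0.26,"y": 0,"z": 0.15,"ax": 0,"ay": 0,"az": 0},
    {"x": 0.26,"y": 0,"z": 0.15,"ax": 0,"ay": 0,"az": 0},
    {"x": 0.26,"y": 0,"z": 0.15,"ax": 0,"ay": 0,"az": 0},
    {"x": 0.26,"y": 0,"z": 0.15,"ax": 0,"ay": 0,"az": 0},
    {"x": 0.26,"y": 0,"z": 0.15,"ax": 0,"ay": 0,"az": 0}
  ]
}}

```text
time_s: 35.1
tool_pos: [0.612, 0.0363, 0.0191]
tool_rot: [179.9, -30.1, 2.3]
force: [-3.3, -0.5, -3.2]
grip_width: 0.055
grasp_force: 1.7
```

>>> {"api": "jog_arm", "payload": {
  "motion": [
    {"x": 0.26,"y": 0,"z": 0.15,"ax": 0,"ay": 0,"az": 0},
    {"x": 0.26,"y": 0,"z": 0.15,"ax": 0,"ay": 0,"az": 0},
    {"x": 0.26,"y": 0,"z": 0.15,"ax": 0,"ay": 0,"az": 0},
    {"x": 0.26,"y": 0,"z": 0.15,"ax": 0,"ay": 0,"az": 0},
    {"x": 0.26,"y": 0,"z": 0.15,"ax": 0,"ay": 0,"az": 0}
  ]
}}

```text
time_s: 35.6
tool_pos: [0.6269, 0.0369, 0.0191]
tool_rot: [179.9, -30.1, 2.3]
force: [-3.6, 0.0, -2.1]
grip_width: 0.0553
grasp_force: 1.7
```

>>> {"api": "jog_arm", "payload": {
  "motion": [
    {"x": 0.26,"y": 0,"z": 0.15,"ax": 0,"ay": 0,"az": 0},
    {"x": 0.26,"y": 0,"z": 0.15,"ax": 0,"ay": 0,"az": 0},
    {"x": 0.17,"y": 0,"z": 0.1,"ax": 0,"ay": 0,"az": 0},
    {"x": 0.17,"y": 0,"z": 0.1,"ax": 0,"ay": 0,"az": 0},
    {"x": 0.17,"y": 0,"z": 0.1,"ax": 0,"ay": 0,"az": 0}
  ]
}}

```text
time_s: 36.1
tool_pos: [0.6388, 0.0374, 0.0192]
tool_rot: [179.9, -30.1, 2.3]
force: [-3.3, -0.9, -1.2]
grip_width: 0.055
grasp_force: 1.6
```

About 23 mm remain, so I'll go slower.

>>> {"api": "jog_arm", "payload": {
  "motion": [
    {"x": 0.17,"y": 0,"z": 0.1,"ax": 0,"ay": 0,"az": 0},
    {"x": 0.17,"y": 0,"z": 0.1,"ax": 0,"ay": 0,"az": 0},
    {"x": 0.17,"y": 0,"z": 0.1,"ax": 0,"ay": 0,"az": 0},
    {"x": 0.17,"y": 0,"z": 0.1,"ax": 0,"ay": 0,"az": 0},
    {"x": 0.17,"y": 0,"z": 0.1,"ax": 0,"ay": 0,"az": 0}
  ]
}}

```text
time_s: 36.6
tool_pos: [0.6487, 0.0378, 0.0191]
tool_rot: [179.9, -30.1, 2.3]
force: [-3.5, 0.0, -1.1]
grip_width: 0.0553
grasp_force: 1.6
```

>>> {"api": "jog_arm", "payload": {
  "motion": [
    {"x": 0.09,"y": 0,"z": 0.05,"ax": 0,"ay": 0,"az": 0},
    {"x": 0.09,"y": 0,"z": 0.05,"ax": 0,"ay": 0,"az": 0},
    {"x": 0.09,"y": 0,"z": 0.05,"ax": 0,"ay": 0,"az": 0},
    {"x": 0.09,"y": 0,"z": 0.05,"ax": 0,"ay": 0,"az": 0},
    {"x": 0.09,"y": 0,"z": 0.05,"ax": 0,"ay": 0,"az": 0}
  ]
}}

```text
time_s: 37.1
tool_pos: [0.6536, 0.038, 0.0191]
tool_rot: [179.9, -30.1, 2.3]
force: [-3.1, -0.1, -1.8]
grip_width: 0.055
grasp_force: 1.6
```

>>> {"api": "jog_arm", "payload": {
  "motion": [
    {"x": 0.09,"y": 0,"z": 0.05,"ax": 0,"ay": 0,"az": 0},
    {"x": 0.09,"y": 0,"z": 0.05,"ax": 0,"ay": 0,"az": 0},
    {"x": 0.09,"y": 0,"z": 0.05,"ax": 0,"ay": 0,"az": 0},
    {"x": 0.09,"y": 0,"z": 0.05,"ax": 0,"ay": 0,"az": 0},
    {"x": 0.05,"y": 0,"z": 0.03,"ax": 0,"ay": 0,"az": 0}
  ]
}}

```text
time_s: 37.6
tool_pos: [0.6583, 0.0382, 0.0192]
tool_rot: [179.9, -30.1, 2.3]
force: [-2.8, 1.1, -1.3]
grip_width: 0.0549
grasp_force: 1.5
```

>>> {"api": "jog_arm", "payload": {
  "motion": [
    {"x": 0.05,"y": 0,"z": 0.03,"ax": 0,"ay": 0,"az": 0},
    {"x": 0.05,"y": 0,"z": 0.03,"ax": 0,"ay": 0,"az": 0},
    {"x": 0.05,"y": 0,"z": 0.03,"ax": 0,"ay": 0,"az": 0},
    {"x": 0.05,"y": 0,"z": 0.03,"ax": 0,"ay": 0,"az": 0},
    {"x": 0.05,"y": 0,"z": 0.03,"ax": 0,"ay": 0,"az": 0}
  ]
}}

```text
time_s: 38.1
tool_pos: [0.6609, 0.0382, 0.019]
tool_rot: [179.9, -30.0, 2.3]
force: [-5.6, -0.3, -1.0]
grip_width: 0.0551
grasp_force: 2.8
```

>>> {"api": "jog_arm", "payload": {
  "motion": [
    {"x": 0.05,"y": 0,"z": 0.03,"ax": 0,"ay": 0,"az": 0},
    {"x": 0.05,"y": 0,"z": 0.03,"ax": 0,"ay": 0,"az": 0},
    {"x": 0.05,"y": 0,"z": 0.03,"ax": 0,"ay": 0,"az": 0},
    {"x": 0,"y": 0,"z": 0,"ax": 0,"ay": 0,"az": 0},
    {"x": 0,"y": 0,"z": 0,"ax": 0,"ay": 0,"az": 0}
  ]
}}

```text
time_s: 38.6
tool_pos: [0.6613, 0.0382, 0.0186]
tool_rot: [179.8, -29.9, 2.3]
force: [-13.2, 0.7, 6.8]
grip_width: 0.0552
grasp_force: 6.3
```

The shelf is at its stop: total travel is about 0.186 m and the force climbs without motion. I'll back off.

>>> {"api": "jog_arm", "payload": {
  "motion": [
    {"x": -0.17,"y": 0,"z": -0.1,"ax": 0,"ay": 0,"az": 0},
    {"x": -0.5,"y": 0,"z": -0.4,"ax": 0,"ay": 0,"az": 0},
    {"x": -1.5,"y": 0,"z": -1.0,"ax": 0,"ay": 0,"az": 0},
    {"x": -1.5,"y": 0,"z": -1.0,"ax": 0,"ay": 0,"az": 0},
    {"x": -1.5,"y": 0,"z": -1.0,"ax": 0,"ay": 0,"az": 0}
  ]
}}

```text
time_s: 39.1
tool_pos: [0.6019, 0.0362, 0.0253]
tool_rot: [179.9, -30.3, 2.3]
force: [-0.1, 0.4, 0.0]
grip_width: 0.0553
grasp_force: 0.0
```

>>> {"api": "jog_arm", "payload": {
  "motion": [
    {"x": 0,"y": 0,"z": -2,"ax": 0,"ay": 0,"az": 0},
    {"x": 0,"y": 0,"z": -2,"ax": 0,"ay": 0,"az": 0},
    {"x": 0,"y": 0,"z": -1,"ax": 0,"ay": 0,"az": 0},
    {"x": 0,"y": 0,"z": 0,"ax": 0,"ay": 0,"az": 0},
    {"x": 0,"y": 0,"z": 0,"ax": 0,"ay": 0,"az": 0}
  ]
}}

```text
time_s: 39.6
tool_pos: [0.5764, 0.0349, 0.0673]
tool_rot: [179.9, -30.2, 2.3]
force: [-0.1, -0.3, -0.0]
grip_width: 0.0552
grasp_force: 0.0
```

```bash
python3 - <<'E'
from cell import env
print(env.get_obs()["force"]); print(env.sign_off())
E
```

```text
[-0.10412543 -0.26745577 -0.02466352]
the job is handed in; nothing more can be done
None
```

I handed the job in at about 40 s, with no verdict shown: the carton was laid flat and pressed square to the rail, the shelf is home on its stop, and finger forces read 13 N at most; the one doubt is the last 15° or so of lowering, where the carton slipped off the finger and dropped at a speed I could not measure against the 6 rad/s limit.

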